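# Clamp a vial in the vice to the set force

### The arm

A 6-joint arm with a two-finger parallel gripper is mounted at the origin on a cart in front of the work surface, level with it; the furniture and walls round the work are solid. World frame = base frame: x ahead of the robot, y to its left, z up, the work surface at z = 0. Lengths are in m, angles in rad, forces in N, time in s.
With the tool pointing down it reaches from about 0.375 to 0.9 m from the base axis. Payload 3.1 kg.
Tool frame: the origin (TCP) lies at the very end of the fingers, on their centre line; the grasp point (between the pads) lies 19 mm behind it (manip.grasp_offset is the distance from the TCP to the grasp point, in m); y points along the fingers, z is the direction in which the jaws open and shut, and the axes are right-handed (so a half turn about y gives the same grasp; the last joint's range is limited). The gripper opens to 85 mm and grips with 20 to 120 N. Pads are 22 mm wide; open, the fingers measure 114 mm over their backs; the gripper's body (76 mm by 85 mm) begins 54 mm behind the grasp point. The pads swing forward as they close: fully open they stand 13 mm farther back than shut.
Start: joints at [-1.45, 0.527, 1.433, -0, 1.181, -0.178], TCP at [0.185, -0.597, 0.211] pointing down, gripper open.
Joint ranges: [-3.08, 3.08], [-0.75, 2.2], [0.22, 2.44], [-1.43, 4.57], [0, 2.65], [-2.85, 2.85]. Speed limits (rad/s): [2.79, 2.79, 3.14, 3.14, 3.14, 3.14].

### API

Orientations are given as a unit quaternion [x, y, z, w].
In Python, from station import manip gives the robot as it stands.
- The arm moves only by the tool apply_moves, never from a script. Its argument "motion" is a list of rows, each a list of 5 numbers: the finger opening in mm, from 0 to 85.4, then the shift along the tool's x, y, z in units of 30 mm (1.0 is 30 mm), then the turn about the tool's y in units of 10 degrees (1.0 is 10 degrees). In form: [[fingers, x, y, z, twist], ...]. A call has 1 to 12 rows; each row is the pose to reach, as a shift and turn from the pose commanded when the call began, along the tool's axes at that moment; what a row does not reach only later rows make up. A row lasts 1/8 s, in which the tool goes at most 62.5 mm and 10.7 degrees, less where a joint would pass 70% of its speed; a pose out of reach is approached as far as the arm can. A call with a gripper value outside its range is refused whole. The fingers move at their own pace and stop on an object; "squeeze" is the grip in N (left out, the last holds). Time passes only in rows, so rows that repeat a pose let the fingers close. It gives the time, the measured TCP pose, the force and the opening at its end, in the units of the state.
- manip.sense(): the state, without advancing time (a new reading comes with each control period).
- manip.snapshot(name): name is "scene" or "top" or "wrist"; returns the picture (400x640x3 uint8, red, green, blue); there is no depth.
- manip.get_calibration(name): a dict with "intrinsics" (3x3 intrinsics, pixels), "dist_coeffs" ([k1, k2, p1, p2, k3] as OpenCV has them; the pictures are not rectified), "extrinsics" (4x4, takes a point from camera to world coordinates). Camera axes: x right, y up, looking along -z (the intrinsics and any distortion apply to the point x, -y, -z); pixel columns grow to the right and rows downward; lengths in m; the calibration is good to about 2 mm. A picture is of the moment at which its call begins: read the wrist's pose just before it. get_calibration takes no time and is no camera call; for the wrist camera it gives the pose at the moment of the call.
- manip.sign_off(): hands the job in, once; it reports no verdict.
The state is a dict: "t": time; "q": joint angles; "qd": joint speeds; "tau": joint torques, N m; "tcp_pos": TCP position; "tool_rot": TCP orientation; "force": force on the tool from outside, world axes, zero at the start; "ft_torque": the same for the moment, N m; "finger_gap": opening from 0.0 (shut) to 1.0 (fully open).
Only numpy, scipy, OpenCV 4.12 (cv2) and the standard library are available. Lean on these libraries where they do the work, as an engineer would, in place of code of your own. Each camera call takes 0.05 s, during which the arm holds its last target.

### The job

Stand the black-capped amber vial upright between the jaws of the small vial vice, then turn the vice's black knob clockwise, regrasping as needed, until the orange indicator tab has popped fully out of the side of the moving jaw, and stop there: it is glass, so do not force the knob beyond that point. Let go, leave the vial clamped upright with the tab out, and leave the other things alone.

Things in the scene. Friction and masses are not known exactly. Their poses are not given: they have to be found in the camera images.
- amber_vial: the glass vial to clamp: amber body, black cap, a cylinder 28 mm in diameter and 62 mm tall, standing upright and loose on the worktop, 40 g (a little more or less). Origin: centre of its underside, z up. Grip it across the cap (its top 20 mm) so that the fingers stay above the jaws.
- vice: small vial vice fixed to the worktop: base plate 76 x 220 x 10 mm; origin: centre of its underside, y = long axis. At y = -62 mm the aluminium gear housing (60 x 66 mm, top at 50 mm height) with the knob; at +27 mm the moving jaw's face; at +45 mm the vial's place; beyond it the V-shaped far jaw, locked at an unmeasured setting in an 8 mm range. Jaw tops are 36 to 38 mm over the worktop.
- vial_seat (a point): the vial's place: a point on the base plate's top, 10 mm over the worktop, between the jaws; axes as the vice (y from knob to far jaw). A vial standing here has 4 mm free in y at the pad and 4 to 12 mm at the far jaw; closing, the jaws slide it along y and centre it in the V. Hold the vial with the fingers on its two x sides; its top then is at 72 mm.
- jaw_pad: black rubber-faced sprung pad of the moving jaw, 36 mm wide, 12 to 36 mm over the worktop. Moves along the vice's +y, 5 mm per rad of knob turn, until it holds the vial against the far jaw; then its spring yields: 4 N at once, 2.5 N more per mm. At 4.5 mm (15 N) the tab pops; above 22 N (7 mm) the glass is overloaded. Origin: as the vice's at the start, shifted by the pad's motion.
- knob_grip (a point): centre of the knob's bar grip, 75 mm over the worktop, on the vertical turning axis. Bar 40 mm long (x), 14 mm wide (y; pinch across this), from 61 to 86 mm height, over a skirt 42 mm in diameter. Turns with the knob, keeps its height. Clockwise from above (yaw decreasing) tightens, about 2.4 to 4.3 rad in all; friction 0.18 N m plus up to 0.1 N m from the spring; stays where left.
- tab (a joint): how far the orange tab (14 mm wide, 6 mm thick, 27 mm over the worktop) stands out of the side, facing the vice's -x, of the dark steel carriage behind the jaw pad, in m: 0 = in. A catch holds it in until the vial is clamped with about 15 N; then it snaps out to 10 mm and stays out. Stop within about 0.3 rad of knob turn after that: at 0.5 rad the glass is overloaded. Turning back loosens it.
- tab_end (a point): the middle of the tab's outer end face; travels with the moving jaw along the vice's y and moves to the vice's -x as the tab comes out.
- blue_vial: bystander: loose vial with a blue cap, 18 mm in diameter, 46 mm tall; origin under its centre.
- red_vial: bystander: loose vial with a red cap, 16 mm in diameter, 40 mm tall; origin under its centre.
- gauze: bystander: loose off-white roll, 47 mm in diameter, 48 mm tall, standing; origin under its centre.
- timer: bystander: loose white timer, 64 x 62 x 19 mm; origin under its centre.
- white_bottle: bystander: loose white dropper bottle, 26 mm in diameter, 62 mm tall; origin under its centre.
Not all that is in view belongs to the job. What is shaped like the amber_vial but purple is not meant.

How it is judged:
On the way, in this order (a step that is already met when the one before it is completed fails the run):
1. the amber vial stands upright on the vice's base plate between the jaws (x of amber_vial in the frame of vial_seat between -0.009 and 0.009 m and y of amber_vial in the frame of vial_seat between -0.008 and 0.016 m and z of amber_vial in the frame of vial_seat between -0.003 and 0.004 m and angle between amber_vial's own z axis and vertical below 0.12 rad), for 0.2 s.
2. the tab is out, pushed by the vial clamped between the jaws (all of step 1 and value of joint tab above 0.008 m and contact force between jaw_pad and amber_vial above 11 N), for 0.3 s.
At the end, for the whole second after the job is handed in: the amber vial stands at rest, upright within 0.12 rad, on the base plate at the vial seat (within 9 mm across, -8 to +16 mm along the jaws' line, underside within 4 mm of the plate), clamped by the jaw pad with more than 11 N, and the orange tab stands out by more than 8 mm (all of step 2 and linear speed of amber_vial below 0.02 m/s); the robot touches nothing.
It fails at once if the jaw pad presses the glass vial with more than 22 N (overtightened) (contact force between jaw_pad and amber_vial above 22 N).
It fails at once if the amber vial tips over (angle between amber_vial's own z axis and vertical above 0.7 rad).
It fails at once if one of the bystanders (blue vial, red vial, roll, timer, white bottle) is shifted by more than 3 cm (distance of any of blue_vial, red_vial, gauze, timer, white_bottle from where it was at the start of the episode above 0.03 m).
It also fails if it takes over 72 s, if anything falls off the work surface, if the arm or the gripper's body presses on something with over 40 N, if the wrist force passes 120 N, or if a joint passes its speed limit or range.

## Working session

There is one attempt and no reset: what is moved stays moved. The work goes in short steps, Python scripts to look and compute and a tool call to move; the robot and the scene stay as the last step left them, time stands still between calls to the robot, and variables do not carry over. Pictures are saved under pics/ and viewed, and the job is handed in when it is done.

Besides the shell and the picture viewer there is one more tool, called after "Call:" in YAML: its name, and indented under it one key for each argument. apply_moves: Moves the arm, as the interface text tells. Its arguments: {"type":"object","properties":{"motion":{"type":"array"},"squeeze":{"type":"number"}},"required":["motion"]}

```bash
mkdir -p pics; ls; python3 - <<'E'
from station import manip
import cv2
print(manip.sense())
for n in ["scene","top","wrist"]:
    c=manip.get_calibration(n); print(n,c)
    cv2.imwrite(f"pics/{n}0.png",manip.snapshot(n)[:,:,::-1])
print(manip.grasp_offset)
E
```

```text
pics
{'t': 0.0, 'q': array([-1.44948618e+00,  5.28427862e-01,  1.43388550e+00, -4.20375875e-06,
        1.18134684e+00, -1.78469884e-01]), 'qd': array([ 0.00166726,  0.00021314, -0.00060251, -0.00030666, -0.00099056,
       -0.00081935]), 'tau': array([ 1.09146928e-03, -4.42348945e+01, -1.78026670e+01, -2.59240069e-04,
        8.40981666e-03, -7.16241914e-06]), 'tcp_pos': array([ 0.18452366, -0.59637325,  0.20956251]), 'tool_rot': array([-0.10557281,  0.69990862, -0.69844716,  0.10561184]), 'force': array([0.36505486, 0.3876281 , 0.23341947]), 'ft_torque': array([-0.01179393, -0.00630289,  0.04545347]), 'finger_gap': 1.0012645316385622}
scene {'intrinsics': array([[392.25872851,   0.        , 326.72300098],
       [  0.        , 392.25872851, 203.04673204],
       [  0.        ,   0.        ,   1.        ]]), 'dist_coeffs': array([-0.00842302,  0.        ,  0.        ,  0.        ,  0.        ]), 'extrinsics': array([[-0.8498504 ,  0.35253611, -0.39175578,  0.21009796],
       [-0.52702162, -0.56624104,  0.63373441,  0.62352879],
       [ 0.00158606,  0.74504321,  0.66701432,  0.7152
[... 424 characters left out ...]
832,  0.00587138,  0.00297945,  0.0369705 ],
       [ 0.00407577,  0.1966167 ,  0.98047196,  1.67120942],
       [ 0.        ,  0.        ,  0.        ,  1.        ]])}
wrist {'intrinsics': array([[326.63658408,   0.        , 314.57831877],
       [  0.        , 326.63658408, 204.95669401],
       [  0.        ,   0.        ,   1.        ]]), 'dist_coeffs': array([-0.01579746,  0.        ,  0.        ,  0.        ,  0.        ]), 'extrinsics': array([[ 0.29574345,  0.91420734,  0.27705731,  0.25382735],
       [-0.95526507,  0.28367179,  0.0836598 , -0.57465681],
       [-0.00211094, -0.28940501,  0.95720441,  0.37280462],
       [ 0.        ,  0.        ,  0.        ,  1.        ]])}
0.0187
```

View pics/scene0.png

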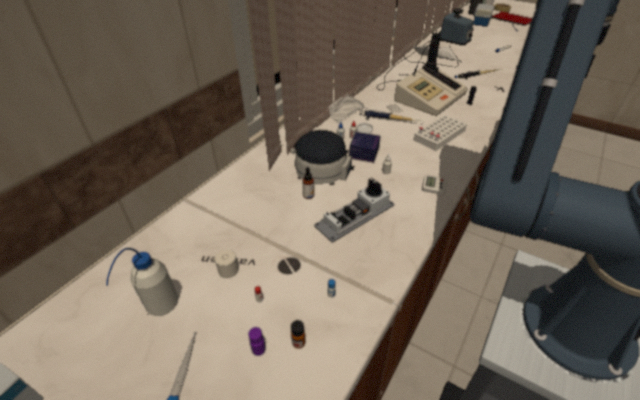

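View pics/top0.png

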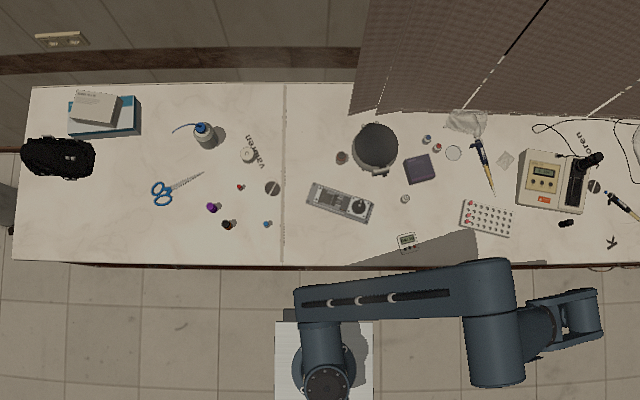

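View pics/wrist0.png

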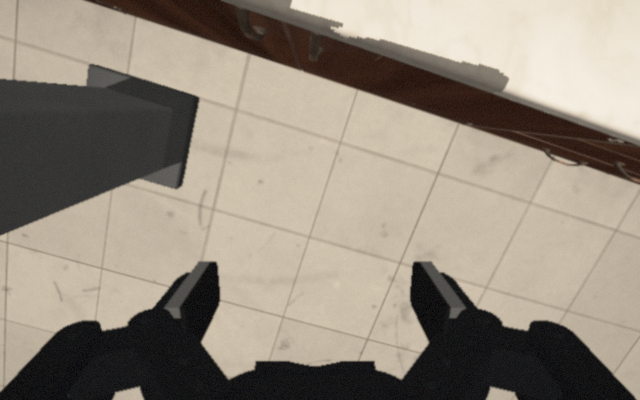

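The scene view shows the amber vial at about (298,333), the purple one at (257,340), and the vice at about (355,212) with its knob at (376,187). In the top view the vial is near (228,224) and the vice near (341,203). I'll zoom in and measure.

```bash
cat > h.py <<'E'
import numpy as np, cv2
from station import manip
def ray(cal,uv):
    K,D,T=np.array(cal["intrinsics"]),np.array(cal["dist_coeffs"]),np.array(cal["extrinsics"])
    p=cv2.undistortPoints(np.array(uv,float).reshape(-1,1,2),K,D).reshape(-1,2)
    d=np.c_[p[:,0],-p[:,1],-np.ones(len(p))]@T[:3,:3].T
    return T[:3,3],d
def onz(cal,uv,z):
    o,d=ray(cal,uv); return o+d*((z-o[2])/d[:,2])[:,None]
def proj(cal,P):
    K,D,T=np.array(cal["intrinsics"]),np.array(cal["dist_coeffs"]),np.array(cal["extrinsics"])
    p=(np.atleast_2d(P)-T[:3,3])@T[:3,:3]; p=p*[1,-1,-1]
    return cv2.projectPoints(p.reshape(-1,1,3),np.zeros(3),np.zeros(3),K,D)[0].reshape(-1,2)
def zoom(img,x0,y0,x1,y1,s,name):
    cv2.imwrite(name,cv2.resize(img[y0:y1,x0:x1],None,fx=s,fy=s,interpolation=cv2.INTER_CUBIC))
E
python3 - <<'E'
import cv2
from h import zoom
a=cv2.imread("pics/top0.png"); zoom(a,300,170,380,230,8,"pics/tz1.png"); zoom(a,195,170,285,240,8,"pics/tz2.png")
b=cv2.imread("pics/scene0.png"); zoom(b,305,165,405,245,8,"pics/sz1.png"); zoom(b,235,265,345,365,6,"pics/sz2.png")
E
```

```text
(no output)
```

View pics/tz1.png

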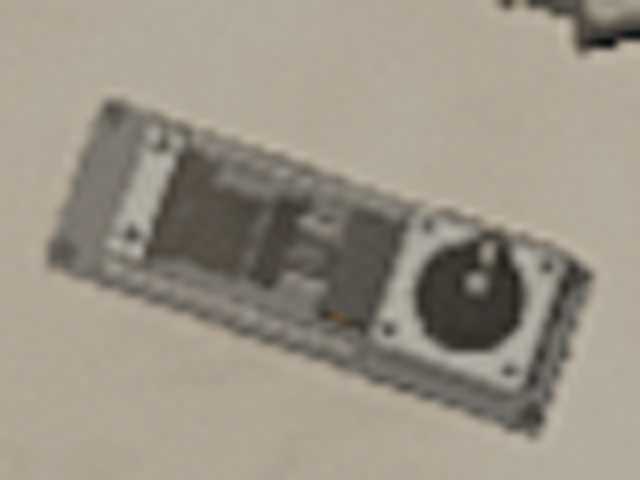

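View pics/tz2.png

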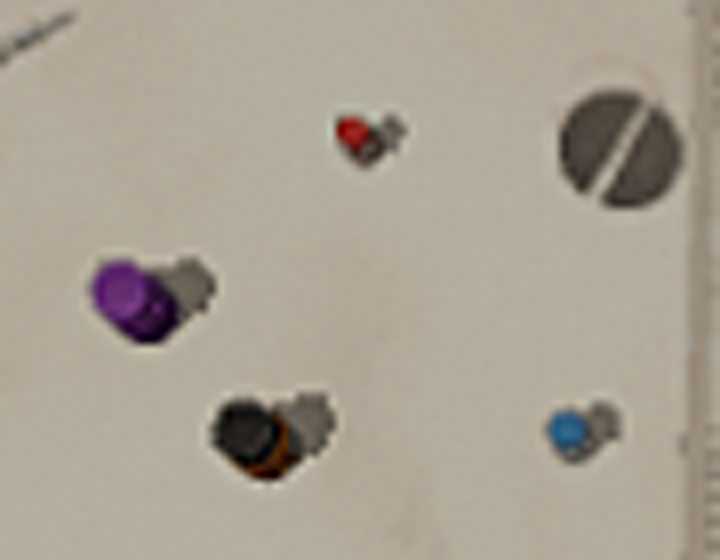

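View pics/sz1.png

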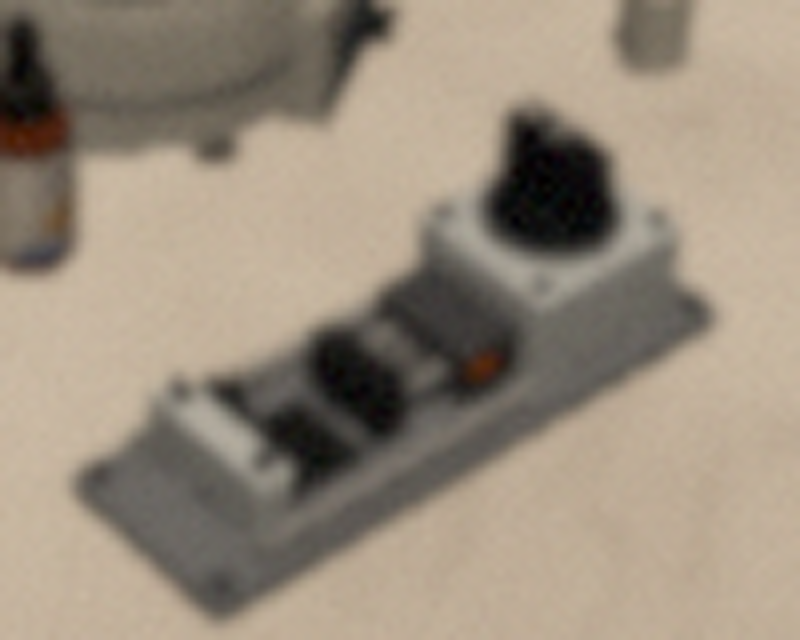

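View pics/sz2.png

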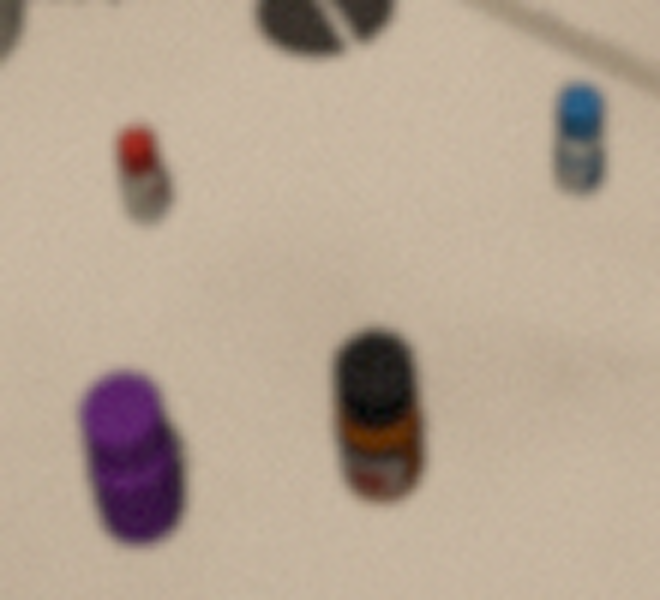

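```bash
cat > m.py <<'E'
from h import *
t=manip.get_calibration("top"); s=manip.get_calibration("scene")
f=lambda pts,k,ox,oy:[((x+.5)/k-.5+ox,(y+.5)/k-.5+oy) for x,y in pts]
A=onz(t,f([(110,99),(52,264),(537,436),(594,270)],8,300,170),0.010)
B=onz(s,f([(75,490),(218,602)],8,305,165),0.010)
B2=onz(s,f([(712,308)],8,305,165),0.010)
print("plate top",A.round(4)); print("scene",B.round(4),B2.round(4))
c=A.mean(0); yax=(A[0]+A[1]-A[2]-A[3])[:2]; yax/=np.linalg.norm(yax)
print("c",c,"len",np.linalg.norm(A[0]-A[3]),np.linalg.norm(A[1]-A[2]),np.linalg.norm(A[0]-A[1]),"yaw of y",np.arctan2(yax[1],yax[0]))
print("vial top", onz(t,f([(247,430)],8,195,170),.062).round(4),"scene",onz(s,f([(377,362)],6,235,265),.062).round(4))
print("knob skirt?",onz(t,f([(470,293)],8,300,170),.061))
for n,z,p in [("blue",.046,(568,429)),("red",.04,(352,131)),("purple",.062,(125,290))]: print(n,onz(t,f([p],8,195,170),z).round(4))
xax=np.array([yax[1],-yax[0]])
print("x axis",xax,"seat",c[:2]+.045*yax,"knob",c[:2]-.062*yax)
E
python3 m.py
```

```text
plate top [[ 0.6128  0.0347  0.01  ]
 [ 0.542   0.0586  0.01  ]
 [ 0.4706 -0.1434  0.01  ]
 [ 0.5407 -0.1684  0.01  ]]
scene [[0.6063 0.044  0.01  ]
 [0.5429 0.0612 0.01  ]] [[ 0.4712 -0.1418  0.01  ]]
c [ 0.5415332  -0.05462367  0.01      ] len 0.21545952381044878 0.21423119086652556 0.07462916077591528 yaw of y 1.2303984268714085
vial top [[0.463  0.3176 0.062 ]] scene [[0.4613 0.3195 0.062 ]]
knob skirt? [[ 0.52196185 -0.11144778  0.061     ]]
blue [[0.4667 0.1891 0.046 ]]
red [[0.5912 0.2823 0.04  ]]
purple [[0.5199 0.3698 0.062 ]]
x axis [ 0.9426219  -0.33386219] seat [ 0.55655699 -0.01220568] knob [ 0.52083374 -0.11306623]
```

```bash
cat > plan.py <<'E'
from h import *
from scipy.spatial.transform import Rotation as R
def go(target,jawyaw=None,rows=True):
    """target: desired TCP xyz; prints shift in row units + twist"""
    s=manip.sense(); M=R.from_quat(s["tool_rot"]).as_matrix()
    d=M.T@(np.array(target)-s["tcp_pos"])/0.03
    zy=np.arctan2(M[1,2],M[0,2]); tw=None
    if jawyaw is not None:
        tw=-(((jawyaw-zy)+np.pi/2)%np.pi-np.pi/2); tw=np.degrees(tw)/10
    print("t",round(s["t"],2),"tcp",s["tcp_pos"].round(4),"down",M[:,1].round(3),"jawyaw",round(zy,3),"units",d.round(2),"twist",tw,"q",s["q"].round(2),"gap",round(s["finger_gap"],3),"F",s["force"].round(1))
E
python3 - <<'E'
from plan import *
go([0.42,-0.25,0.25],-0.34)
print(R.from_quat(manip.sense()["tool_rot"]).as_matrix().round(3))
go([0.50,0.05,0.25],-0.34);go([0.462,0.3185,0.16],-0.34)
E
```

```text
t 0.15 tcp [ 0.1845 -0.5965  0.2097] down [-0.     0.002 -1.   ] jawyaw -1.271 units [-10.91  -1.32  -8.72] twist -5.334281001863124 q [-1.45  0.53  1.43  0.    1.18 -0.18] gap 1.002 F [-0.4 -0.1  0.6]
[[-0.955 -0.     0.295]
 [-0.295  0.002 -0.955]
 [-0.    -1.    -0.002]]
t 0.15 tcp [ 0.1845 -0.5965  0.2097] down [-0.     0.002 -1.   ] jawyaw -1.271 units [-16.41  -1.31 -17.49] twist -5.334281001863124 q [-1.45  0.53  1.43  0.    1.18 -0.18] gap 1.002 F [-0.4 -0.1  0.6]
t 0.15 tcp [ 0.1845 -0.5965  0.2097] down [-0.     0.002 -1.   ] jawyaw -1.271 units [-17.84   1.71 -26.41] twist -5.334281001863124 q [-1.45  0.53  1.43  0.    1.18 -0.18] gap 1.002 F [-0.4 -0.1  0.6]
```

Call:
apply_moves:
  motion:
    - [85, -5.5, -1.3, -4.4, -2]
    - [85, -10.9, -1.3, -8.7, -4]
    - [85, -10.9, -1.3, -8.7, -5.3]
    - [85, -10.9, -1.3, -8.7, -5.3]
    - [85, -10.9, -1.3, -8.7, -5.3]
    - [85, -16.4, -1.3, -17.5, -5.3]
    - [85, -16.4, -1.3, -17.5, -5.3]
    - [85, -16.4, -1.3, -17.5, -5.3]
    - [85, -16.4, -1.3, -17.5, -5.3]
    - [85, -16.4, -1.3, -17.5, -5.3]
    - [85, -16.4, -1.3, -17.5, -5.3]
    - [85, -16.4, -1.3, -17.5, -5.3]

```text
t: 1.65
tcp_pos: [0.4999, 0.0525, 0.2495]
tool_rot: [-0.407, 0.578, -0.578, 0.407]
force: [1.5, -0.4, 0.2]
finger_gap: 0.992
```

```bash
python3 - <<'E'
from plan import *
go([0.462,0.3185,0.16],-0.34); go([0.462,0.3185,0.045],-0.34)
cal=manip.get_calibration("wrist"); im=manip.snapshot("wrist")[:,:,::-1]
cv2.imwrite("pics/w1.png",im); print(cal["extrinsics"].tolist())
E
```

```text
t 1.65 tcp [0.4999 0.0525 0.2495] down [ 0.  0. -1.] jawyaw -0.344 units [-7.92  2.98 -4.18] twist -0.020730490541887067 q [-0.12  0.31  1.69  0.    1.14  0.23] gap 0.992 F [ 1.5 -0.4  0.2]
t 1.65 tcp [0.4999 0.0525 0.2495] down [ 0.  0. -1.] jawyaw -0.344 units [-7.92  6.82 -4.18] twist -0.020730490541887067 q [-0.12  0.31  1.69  0.    1.14  0.23] gap 0.992 F [ 1.5 -0.4  0.2]
[[0.9417013927080937, 0.3218571728886531, 0.09801248508102796, 0.5236508714417336], [-0.3364486914536944, 0.9016117479499911, 0.27184284794280833, 0.12213850180074055], [-0.0008746374859557625, -0.28897096085711393, 0.9573374633798589, 0.4126607564021063], [0.0, 0.0, 0.0, 1.0]]
```

View pics/w1.png

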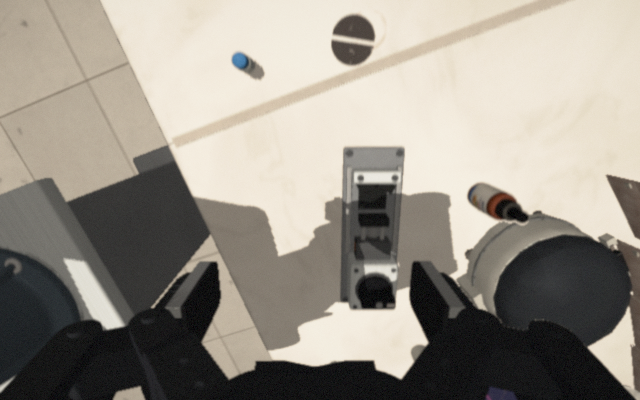

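The wrist view shows the whole vice from above: plate far corners at about (343,148) and (406,148), and the jaw gap near (375,200). I'll measure the vice from this view.

```bash
python3 - <<'E'
from h import *
im=cv2.imread("pics/w1.png"); zoom(im,325,135,425,320,4,"pics/wz1.png")
E
```

```text
(no output)
```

View pics/wz1.png

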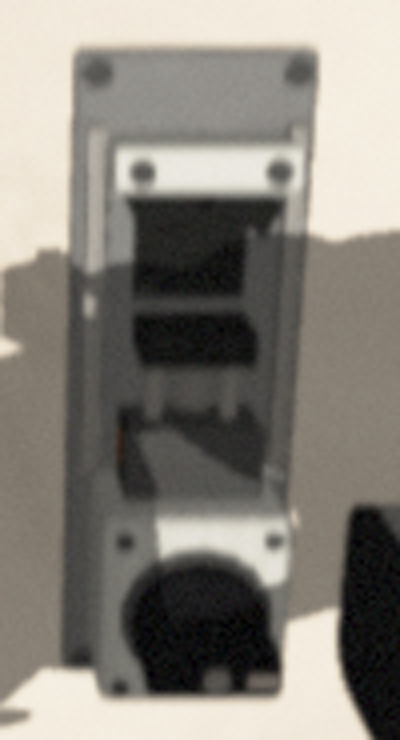

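Call:
apply_moves:
  motion:
    - [85, -4, 1.5, -2.1, 0]
    - [85, -7.92, 2.98, -4.18, 0]
    - [85, -7.92, 2.98, -4.18, 0]
    - [85, -7.92, 2.98, -4.18, 0]
    - [85, -7.92, 2.98, -4.18, 0]
    - [85, -7.92, 2.98, -4.18, 0]
    - [85, -7.92, 2.98, -4.18, 0]

```text
t: 2.58
tcp_pos: [0.4623, 0.3151, 0.1601]
tool_rot: [0.407, -0.578, 0.579, -0.406]
force: [-0.1, 0.2, 0.8]
finger_gap: 0.995
```

```bash
python3 - <<'E'
from plan import *
go([0.462,0.3185,0.045],-0.34)
cal=manip.get_calibration("wrist"); im=manip.snapshot("wrist")[:,:,::-1]
cv2.imwrite("pics/w2.png",im); print(proj(cal,[[.462,.3185,.062],[.462,.3185,0]]))
E
```

```text
t 2.58 tcp [0.4623 0.3151 0.1601] down [-0.    -0.001 -1.   ] jawyaw -0.346 units [-0.11  3.84 -0.05] twist -0.034153945060478745 q [ 0.4   0.51  1.65 -0.    0.99  0.75] gap 0.995 F [-0.1  0.2  0.8]
[[314.37998183 195.04830016]
 [314.46599318 179.03227012]]
```

View pics/w2.png

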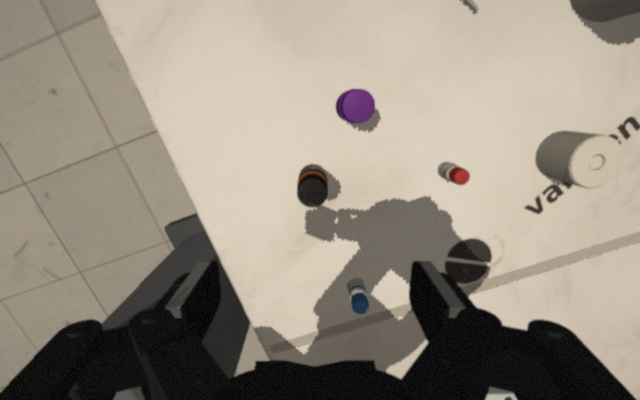

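The vial cap is seen at about (313,191), against a prediction of (314,195), so the estimate is good to about 2 mm. Purple is clear at (356,106). I'll refine both measurements.

```bash
python3 - <<'E'
from plan import *
im=cv2.imread("pics/w2.png"); cal=manip.get_calibration("wrist")
g=im[150:225,280:345].max(2); 
print([(r+150,(np.where(g[r]<50)[0]+280)[[0,-1]].tolist()) for r in range(0,75,3) if (g[r]<50).any()])
m=(g<50).astype(np.uint8); print(cv2.minEnclosingCircle(max(cv2.findContours(m,0,2)[0],key=cv2.contourArea)))
zoom(im,280,150,345,225,8,"pics/wz2.png")
# vice from w1
c1=dict(cal); c1["extrinsics"]=np.array([[0.9417013927080937, 0.3218571728886531, 0.09801248508102796, 0.5236508714417336], [-0.3364486914536944, 0.9016117479499911, 0.27184284794280833, 0.12213850180074055], [-0.0008746374859557625, -0.28897096085711393, 0.9573374633798589, 0.4126607564021063], [0.0, 0.0, 0.0, 1.0]])
f=lambda pts,k,ox,oy:[((x+.5)/k-.5+ox,(y+.5)/k-.5+oy) for x,y in pts]
P=onz(c1,f([(76,48),(319,50),(62,665)],4,325,135),.01)[:,:2]; print(P.round(4),np.linalg.norm(P[0]-P[1]),np.linalg.norm(P[0]-P[2]))
c=(P[1]+P[2])/2; y=(P[0]-P[2]);y/=np.linalg.norm(y); x=np.array([y[1],-y[0]]); x2=(P[1]-P[0]);x2/=np.linalg.norm(x2)
print("c",c,"yaw x",np.arctan2(x[1],x[0]),np.arctan2(x2[1],x2[0]),"seat",c+.045*y,"knob",c-.062*y)
# housing corners top z=.05 ; screw positions far jaw top z .038
Q=onz(c1,f([(104,517),(291,517)],4,325,135),.05)[:,:2]; q=(Q-c); print("housing far corners in vice",(q@x).round(4),(q@y).round(4))
Q=onz(c1,f([(142,172),(281,172)],4,325,135),.038)[:,:2]; q=(Q-c); print("jaw screws",(q@x).round(4),(q@y).round(4))
Q=onz(c1,f([(134,314),(254,314)],4,325,135),.036)[:,:2]; q=(Q-c); print("pad face",(q@x).round(4),(q@y).round(4))
Q=onz(c1,f([(199,620)],4,325,135),.061)[:,:2]; q=(Q-c); print("knob",(q@x).round(4),(q@y).round(4))
E
```

```text
[(171, [320, 320]), (174, [313, 314]), (177, [304, 320]), (180, [301, 324]), (183, [300, 325]), (186, [299, 326]), (189, [299, 326]), (192, [299, 326]), (195, [299, 326]), (198, [301, 324]), (201, [303, 322]), (204, [307, 318])]
((32.5, 39.46666717529297), 15.539334297180176)
[[ 0.5409  0.066 ]
 [ 0.6108  0.0405]
 [ 0.4688 -0.1379]] 0.07440784587828632 0.2162678952539179
c [ 0.5397956 -0.0486954] yaw x -0.34017293474005106 -0.3501793574873322 seat [ 0.55480985 -0.00627404] knob [ 0.51910929 -0.10714262]
housing far corners in vice [-0.0288  0.0286] [-0.0295 -0.0297]
jaw screws [-0.0195  0.0211] [0.0758 0.0757]
pad face [-0.0201  0.0164] [0.0315 0.0314]
knob [-0.0001] [-0.0588]
```

View pics/wz2.png

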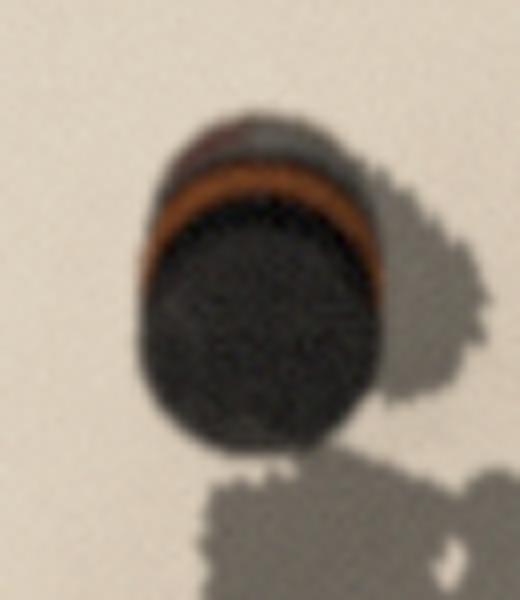

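```bash
python3 - <<'E'
from plan import *
cal=manip.get_calibration("wrist"); im=manip.snapshot("wrist")[:,:,::-1]
cv2.imwrite("pics/w3.png",im)
g=im[150:225,280:345].max(2); r=[(i+150,(np.where(g[i]<50)[0]+280)[[0,-1]].tolist()) for i in range(0,75,4) if (g[i]<50).any()]; print(r)
v=onz(cal,[(312.5,191.5)],.062)[0]; print("vial",v)
go([v[0],v[1],0.034],-0.34)
E
```

```text
[(170, [319, 319]), (174, [309, 314]), (178, [302, 321]), (182, [299, 324]), (186, [298, 325]), (190, [298, 325]), (194, [299, 325]), (198, [300, 323]), (202, [304, 320])]
vial [0.46191405 0.32152902 0.062     ]
t 2.67 tcp [0.4628 0.3146 0.1606] down [ 0.001 -0.    -1.   ] jawyaw -0.348 units [-0.21  4.22 -0.11] twist -0.04374132005297339 q [ 0.4   0.5   1.65 -0.    0.99  0.75] gap 0.994 F [-0.  -0.4  0.7]
```

Call:
apply_moves:
  motion:
    - [85, -0.18, 1.5, -0.05, 0]
    - [85, -0.18, 2.8, -0.05, 0]
    - [85, -0.18, 3.5, -0.05, 0]
    - [85, -0.18, 4.2, -0.05, 0]
    - [85, -0.18, 4.2, -0.05, 0]
    - [85, -0.18, 4.2, -0.05, 0]
  squeeze: 30

```text
t: 3.42
tcp_pos: [0.4636, 0.321, 0.035]
tool_rot: [0.406, -0.579, 0.579, -0.407]
force: [-0.2, -0.3, 0.2]
finger_gap: 0.999
```

```bash
python3 - <<'E'
from plan import *
go([0.462,0.3185,0.034],-0.34)
im=manip.snapshot("wrist")[:,:,::-1]
cv2.imwrite("pics/w4.png",im)
E
```

```text
t 3.42 tcp [0.4636 0.321  0.035 ] down [ 0.001  0.001 -1.   ] jawyaw -0.347 units [ 0.1   0.03 -0.02] twist -0.04111779110703949 q [ 0.41  0.7   1.72 -0.    0.72  0.75] gap 0.999 F [-0.2 -0.3  0.2]
```

View pics/w4.png

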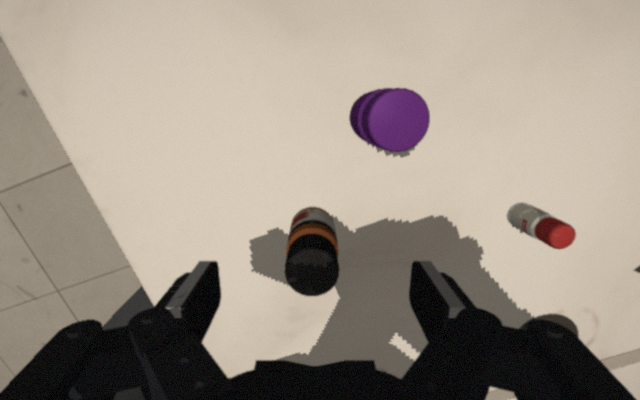

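The amber vial sits centred between the open fingers, with its cap at about (312,267). Now I close on it.

Call:
apply_moves:
  motion:
    - [20, 0, 0, 0, 0]
    - [20, 0, 0, 0, 0]
    - [20, 0, 0, 0, 0]
    - [20, 0, 0, 0, 0]
    - [20, 0, 0, 0, 0]
    - [20, 0, 0, 0, 0]
    - [20, 0, 0, 0, 0]
    - [20, 0, 0, 0, 0]
  squeeze: 30

```text
t: 4.47
tcp_pos: [0.4628, 0.3216, 0.0345]
tool_rot: [-0.406, 0.579, -0.579, 0.407]
force: [-0.9, 0.9, 5.3]
finger_gap: 0.302
```

```bash
python3 - <<'E'
from plan import *
go([0.462,0.3185,0.034],-0.34)
im=manip.snapshot("wrist")[:,:,::-1]
cv2.imwrite("pics/w5.png",im)
E
```

```text
t 4.47 tcp [0.4628 0.3216 0.0345] down [ 0.  0. -1.] jawyaw -0.346 units [0.11 0.02 0.01] twist -0.03404898250692079 q [0.41 0.7  1.72 0.   0.72 0.75] gap 0.302 F [-0.9  0.9  5.3]
```

View pics/w5.png

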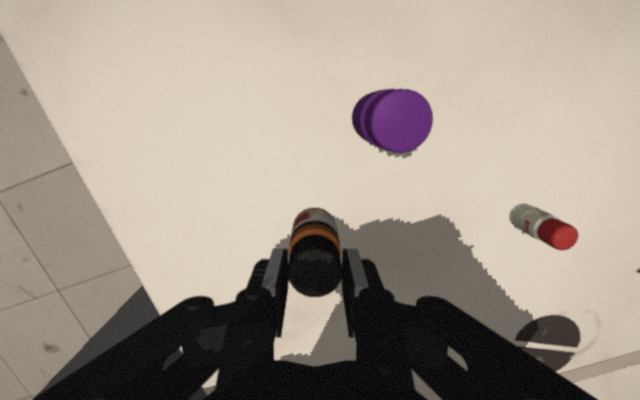

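```bash
python3 - <<'E'
from plan import *
cal=manip.get_calibration("wrist"); s=manip.sense()
p=s["tcp_pos"]; print(proj(cal,[[p[0],p[1],.062],p]))
im=cv2.imread("pics/w5.png"); zoom(im,265,195,365,345,5,"pics/wz5.png")
E
```

```text
[[317.16903277 272.21483804]
 [316.81697594 247.67299492]]
```

View pics/wz5.png

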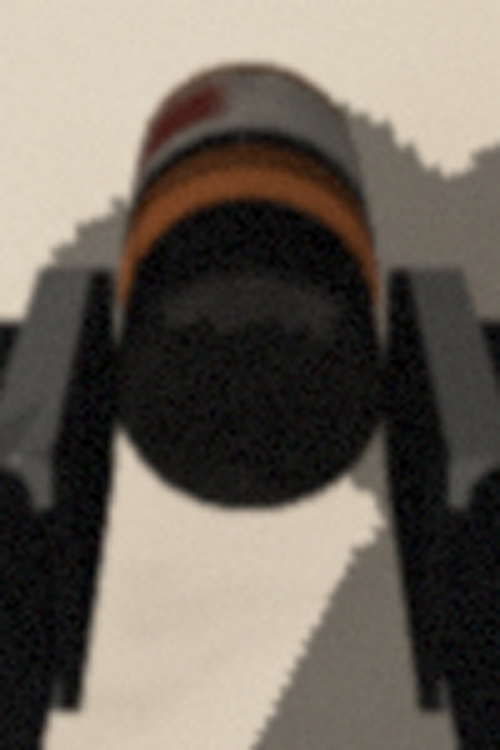

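Call:
apply_moves:
  motion:
    - [20, 0, -0.5, 0, 0]
    - [20, 0, -1.5, 0, 0]
    - [20, 0, -3, 0, 0]
    - [20, 0, -4.5, 0, 0]
    - [20, 0, -6, 0, 0]
    - [20, 0, -7, 0, 0]
    - [20, 0, -7.2, 0, 0]
    - [20, 0, -7.2, 0, 0]

```text
t: 5.52
tcp_pos: [0.4621, 0.3212, 0.2497]
tool_rot: [-0.407, 0.579, -0.579, 0.406]
force: [0.6, -0.8, -1.1]
finger_gap: 0.306
```

```bash
python3 - <<'E'
from plan import *
go([0.50,0.05,0.25],-0.34)
im=manip.snapshot("wrist")[:,:,::-1]
cv2.imwrite("pics/w6.png",im)
E
```

```text
t 5.53 tcp [0.4621 0.3212 0.2497] down [-0.001 -0.    -1.   ] jawyaw -0.346 units [ 8.07 -0.01  4.25] twist -0.03436616366598639 q [ 0.41  0.4   1.54 -0.    1.2   0.75] gap 0.306 F [ 0.6 -0.8 -1.1]
```

View pics/w6.png

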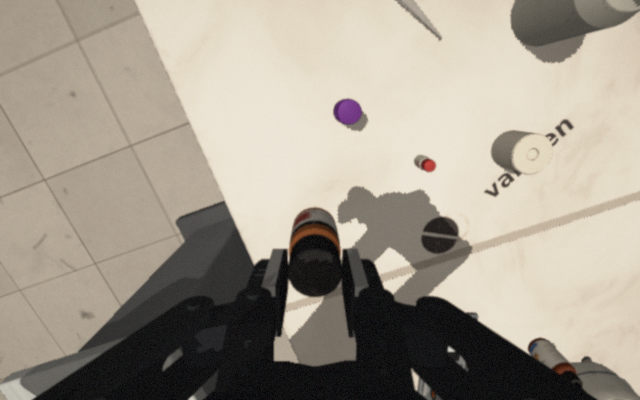

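The vial came up upright in the fingers, unchanged in the picture at (315,268). I'll move near the vice and look again, this time after the arm has settled.

Call:
apply_moves:
  motion:
    - [20, 1.5, 0, 0.8, 0]
    - [20, 3, 0, 1.6, 0]
    - [20, 4.5, 0, 2.4, 0]
    - [20, 6, 0, 3.2, 0]
    - [20, 7.5, 0, 4, 0]
    - [20, 8, 0, 4.25, 0]
    - [20, 8, 0, 4.25, 0]
    - [20, 8, 0, 4.25, 0]
    - [20, 8, 0, 4.25, 0]
    - [20, 8, 0, 4.25, 0]

```text
t: 6.82
tcp_pos: [0.501, 0.0535, 0.2501]
tool_rot: [-0.407, 0.578, -0.578, 0.407]
force: [0.6, 0.3, -0.1]
finger_gap: 0.308
```

```bash
python3 - <<'E'
from plan import *
go([0.50,0.05,0.25],-0.34)
cal=manip.get_calibration("wrist"); np.save("cal7.npy",cal["extrinsics"]); print(manip.sense()["qd"].round(3))
im=manip.snapshot("wrist")[:,:,::-1]
cv2.imwrite("pics/w7.png",im)
zoom(im,330,135,430,320,4,"pics/wz7.png")
E
```

```text
t 6.83 tcp [0.501  0.0535 0.2501] down [-0.  0. -1.] jawyaw -0.344 units [0.12 0.   0.01] twist -0.02443519441249111 q [-0.12  0.31  1.68  0.    1.14  0.23] gap 0.308 F [ 0.6  0.3 -0.1]
[-0.007 -0.002 -0.    -0.002  0.     0.001]
```

View pics/w7.png

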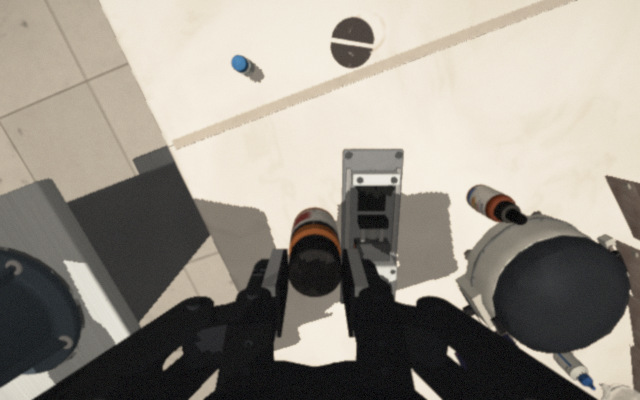

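View pics/wz7.png

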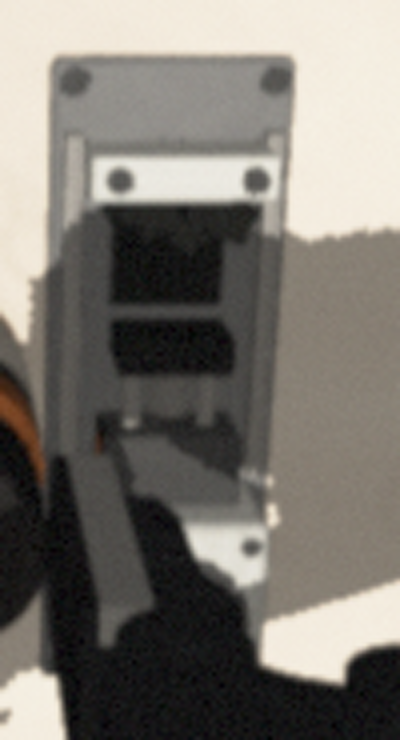

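```bash
python3 - <<'E'
from h import *
cal=manip.get_calibration("wrist"); cal["extrinsics"]=np.load("cal7.npy")
f=lambda pts,k,ox,oy:[((x+.5)/k-.5+ox,(y+.5)/k-.5+oy) for x,y in pts]
P=onz(cal,f([(51,57),(294,58)],4,330,135),.01)[:,:2]; S=onz(cal,f([(75,81),(276,81)],4,330,135),.01)[:,:2]
print(P,S)
x=P[1]-P[0]; x/=np.linalg.norm(x); y=np.array([-x[1],x[0]]); c=P.mean(0)-.11*y
print("yaw x",np.arctan2(x[1],x[0]),"c",c,"seat",c+.045*y,"knob",c-.062*y,"cam in vice",(cal["extrinsics"][:2,3]-c)@np.c_[x,y])
Q=onz(cal,f([(176,155)],4,330,135),.038)[:,:2]; print("far jaw back edge", (Q-c)@np.c_[x,y])
Q=onz(cal,f([(176,203)],4,330,135),.038)[:,:2]; print("far jaw front edge", (Q-c)@np.c_[x,y])
for yy,z in [(.027,.036),(.027,.012),(.027,.010),(-.029,.05),(.045,.01)]:
    w=np.r_[c+yy*y,z]; print(yy,z,((proj(cal,[w])[0]-[330,135]+.5)*4-.5).round(1))
E
```

```text
[[0.53972799 0.06470146]
 [0.6099275  0.03933311]] [[0.54438586 0.05522712]
 [0.60282034 0.03437541]]
yaw x -0.346772215289944 c [ 0.53744271 -0.05143492] seat [ 0.55273659 -0.00911357] knob [ 0.51637115 -0.10974435] cam in vice [-0.07120163  0.15981855]
far jaw back edge [[-0.00242824  0.08519234]]
far jaw front edge [[-0.00164007  0.07082716]]
0.027 0.036 [172.3 341.1]
0.027 0.012 [159.8 316.4]
0.027 0.01 [158.8 314.5]
-0.029 0.05 [170.  527.7]
0.045 0.01 [161.7 261.2]
```

```bash
python3 - <<'E'
from plan import *
go([0.554,-0.0075,0.13],-0.343)
E
```

```text
t 6.88 tcp [0.5011 0.0533 0.2502] down [ 0.  0. -1.] jawyaw -0.344 units [1.31 4.01 2.34] twist -0.008252808148730324 q [-0.12  0.31  1.68  0.    1.14  0.23] gap 0.306 F [ 0.3  0.3 -0.5]
```

Call:
apply_moves:
  motion:
    - [20, 0.7, 0, 1.2, 0]
    - [20, 1.31, 1, 2.34, 0]
    - [20, 1.31, 2, 2.34, 0]
    - [20, 1.31, 3, 2.34, 0]
    - [20, 1.31, 4, 2.34, 0]
    - [20, 1.31, 4, 2.34, 0]
    - [20, 1.31, 4, 2.34, 0]
    - [20, 1.31, 4, 2.34, 0]

```text
t: 7.88
tcp_pos: [0.5551, -0.0085, 0.1316]
tool_rot: [0.406, -0.578, 0.579, -0.407]
force: [-0.5, -0.5, -0.8]
finger_gap: 0.302
```

```bash
python3 - <<'E'
from plan import *
go([0.554,-0.0075,0.046],-0.343)
cal=manip.get_calibration("wrist"); np.save("cal8.npy",cal["extrinsics"])
im=manip.snapshot("wrist")[:,:,::-1]
cv2.imwrite("pics/w8.png",im); zoom(im,220,100,420,300,3,"pics/wz8.png")
im=manip.snapshot("scene")[:,:,::-1]; zoom(im,285,125,405,245,6,"pics/sz8.png")
E
```

```text
t 7.88 tcp [ 0.5551 -0.0085  0.1316] down [ 0.003 -0.001 -1.   ] jawyaw -0.346 units [-0.02  2.85 -0.05] twist -0.015464363101930449 q [-0.22  0.54  1.69  0.    0.91  0.13] gap 0.302 F [-0.5 -0.5 -0.8]
```

View pics/wz8.png

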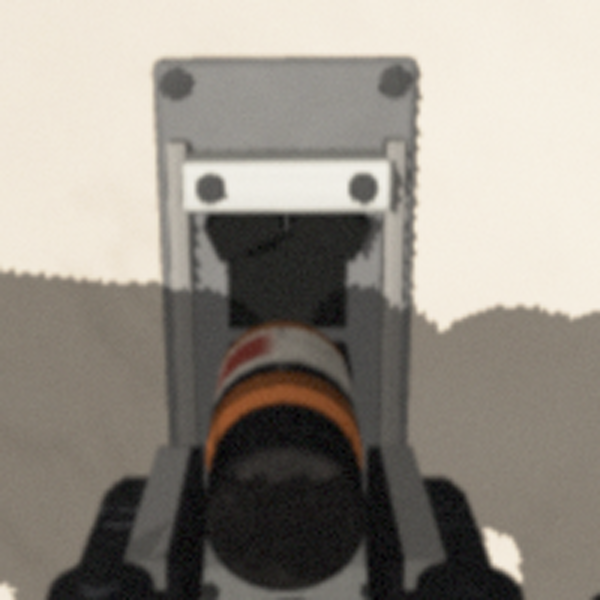

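View pics/sz8.png

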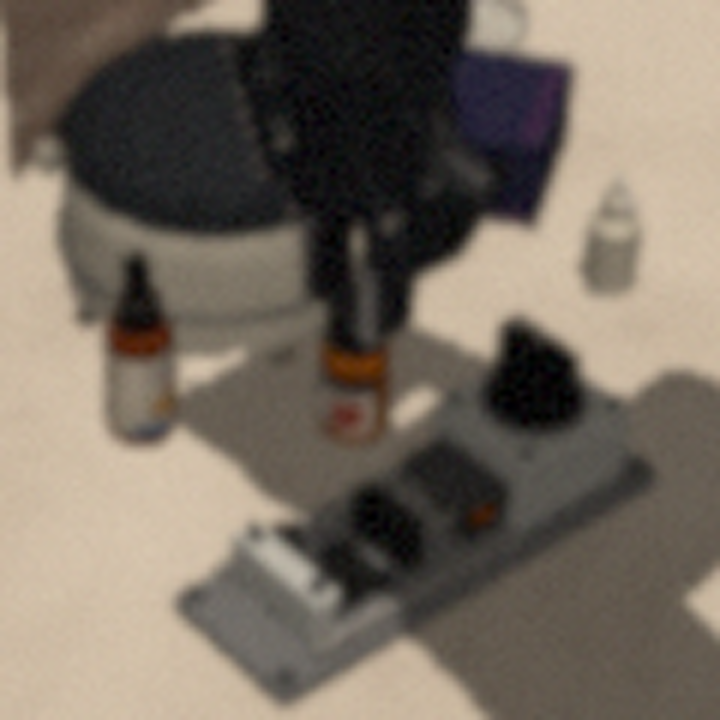

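```bash
python3 - <<'E'
from h import *
cal=manip.get_calibration("wrist"); cal["extrinsics"]=np.load("cal8.npy")
f=lambda pts,k,ox,oy:[((x+.5)/k-.5+ox,(y+.5)/k-.5+oy) for x,y in pts]
P=onz(cal,f([(155,58),(420,58)],3,220,100),.01)[:,:2]
x=P[1]-P[0]; print(np.linalg.norm(x));x/=np.linalg.norm(x); y=np.array([-x[1],x[0]]); c=P.mean(0)-.11*y
print("yaw x",np.arctan2(x[1],x[0]),"c",c,"seat",c+.045*y,"knob",c-.062*y)
t=manip.sense()["tcp_pos"]; print("tcp in seat",(t[:2]-c-.045*y)@np.c_[x,y])
Q=onz(cal,f([(287,580)],3,220,100),.062+.0966)[:,:2]; print(Q)
# cap circle centre
Q=onz(cal,f([(283,510)],3,220,100),.1316-.0345+.062)[:,:2]; print("cap in seat",(Q-c-.045*y)@np.c_[x,y])
# fingertips at tcp height
E
```

```text
0.0746337734741609
yaw x -0.3453095457650395 c [ 0.53919115 -0.05223406] seat [ 0.55442311 -0.00989038] knob [ 0.51820489 -0.11057424]
tcp in seat [-0.00018462  0.00145363]
[[ 0.55042149 -0.01874519]]
cap in seat [[-0.00139563  0.00290524]]
```

Call:
apply_moves:
  motion:
    - [20, 0, 0.8, 0.02, 0]
    - [20, 0, 1.4, 0.02, 0]
    - [20, 0, 1.9, 0.02, 0]
    - [20, 0, 2.2, 0.02, 0]
    - [20, 0, 2.5, 0.02, 0]
    - [20, 0, 2.7, 0.02, 0]
    - [20, 0, 2.8, 0.02, 0]
    - [20, 0, 2.8, 0.02, 0]

```text
t: 8.98
tcp_pos: [0.5545, -0.0086, 0.0461]
tool_rot: [-0.406, 0.579, -0.579, 0.406]
force: [0.1, -0.0, -0.6]
finger_gap: 0.303
```

```bash
python3 - <<'E'
from plan import *
go([0.554,-0.0075,0.0445],-0.343)
im=manip.snapshot("wrist")[:,:,::-1]
cv2.imwrite("pics/w9.png",im); zoom(im,220,100,420,300,3,"pics/wz9.png")
im=manip.snapshot("scene")[:,:,::-1]; zoom(im,285,125,405,245,6,"pics/sz9.png")
E
```

```text
t 8.97 tcp [ 0.5545 -0.0086  0.0461] down [-0.  0. -1.] jawyaw -0.346 units [-0.03  0.05 -0.03] twist -0.017045246709288468 q [-0.22  0.68  1.74 -0.    0.73  0.13] gap 0.303 F [ 0.1 -0.  -0.6]
```

View pics/wz9.png

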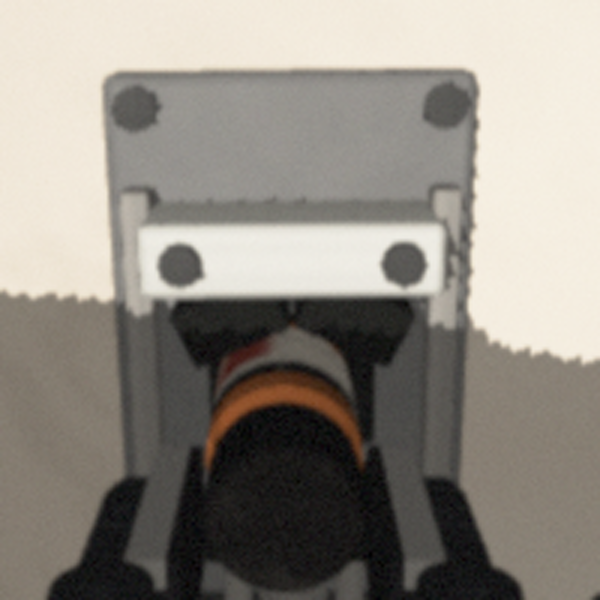

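View pics/sz9.png

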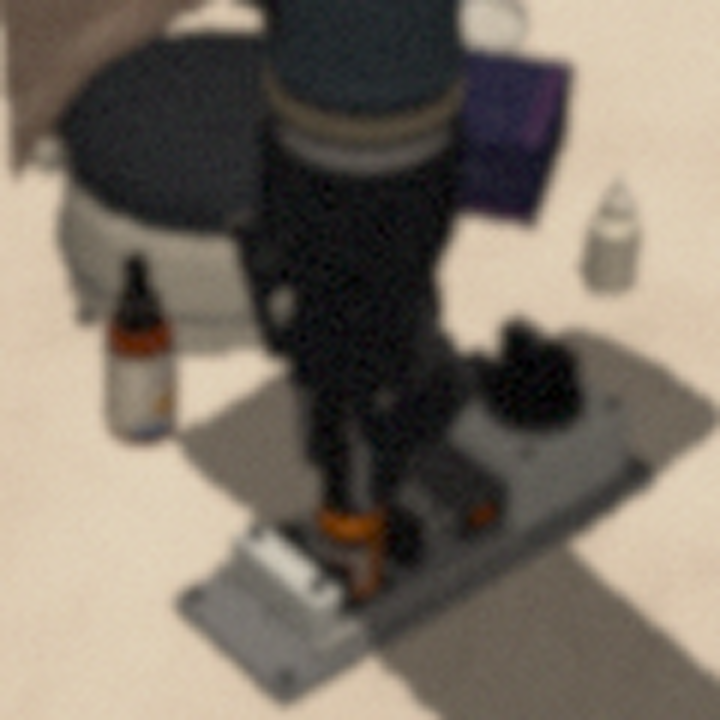

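The vial stands between the jaws, lined up with the V notch (notch at 291, vial at about 287 in the crop), and there is no contact force. I'll lower it the last millimetre, release and go up.

Call:
apply_moves:
  motion:
    - [20, 0, 0.05, 0, 0]
    - [20, 0, 0.05, 0, 0]
    - [40, 0, 0.03, 0, 0]
    - [55, 0, 0, 0, 0]
    - [60, 0, 0, 0, 0]
    - [60, 0, 0, 0, 0]

```text
t: 9.82
tcp_pos: [0.5545, -0.0086, 0.0462]
tool_rot: [0.406, -0.579, 0.579, -0.407]
force: [0.3, -0.1, 0.4]
finger_gap: 0.702
```

```bash
python3 - <<'E'
from plan import *
go([0.554,-0.0075,0.0445],-0.343)
im=manip.snapshot("wrist")[:,:,::-1]
cv2.imwrite("pics/w10.png",im); zoom(im,220,100,420,300,3,"pics/wz10.png")
E
```

```text
t 9.82 tcp [ 0.5545 -0.0086  0.0462] down [ 0. -0. -1.] jawyaw -0.346 units [-0.03  0.06 -0.03] twist -0.01682151901766541 q [-0.22  0.68  1.74  0.    0.73  0.13] gap 0.702 F [ 0.3 -0.1  0.4]
```

View pics/wz10.png

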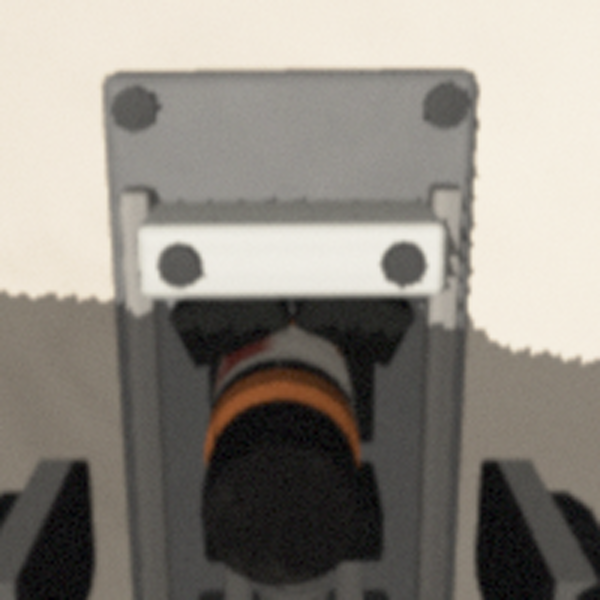

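Call:
apply_moves:
  motion:
    - [62, 0, -0.5, 0, 0]
    - [62, 0, -1.5, 0, 0]
    - [62, 0, -3, 0, 0]
    - [62, 0, -5, 0, 0]
    - [62, 0, -5.2, 0, 0]
    - [62, 1.7, -5.2, 0, 0]
    - [62, 3.5, -5.2, 0, 0]
    - [62, 3.5, -5.2, 0, 0]
    - [62, 3.5, -5.2, 0, 0]
    - [62, 3.5, -5.2, 0, 0]

```text
t: 11.12
tcp_pos: [0.5188, -0.1062, 0.2019]
tool_rot: [-0.407, 0.579, -0.578, 0.407]
force: [0.1, -0.0, 0.4]
finger_gap: 0.725
```

```bash
python3 - <<'E'
from plan import *
go([0.5185,-0.1095,0.15],1.227)
cal=manip.get_calibration("wrist"); np.save("cal11.npy",cal["extrinsics"])
im=manip.snapshot("wrist")[:,:,::-1]
cv2.imwrite("pics/w11.png",im); zoom(im,220,80,420,330,3,"pics/wz11.png")
E
```

```text
t 11.12 tcp [ 0.5188 -0.1062  0.2019] down [-0.001  0.001 -1.   ] jawyaw -0.345 units [0.11 1.73 0.03] twist 8.9952755240958 q [-0.41  0.41  1.68  0.    1.05 -0.07] gap 0.725 F [ 0.1 -0.   0.4]
```

View pics/w11.png

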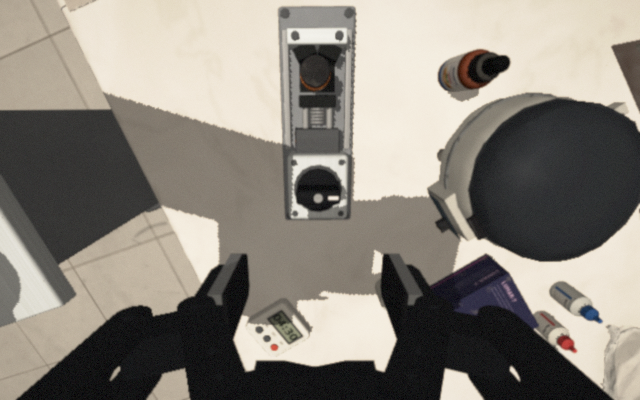

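View pics/wz11.png

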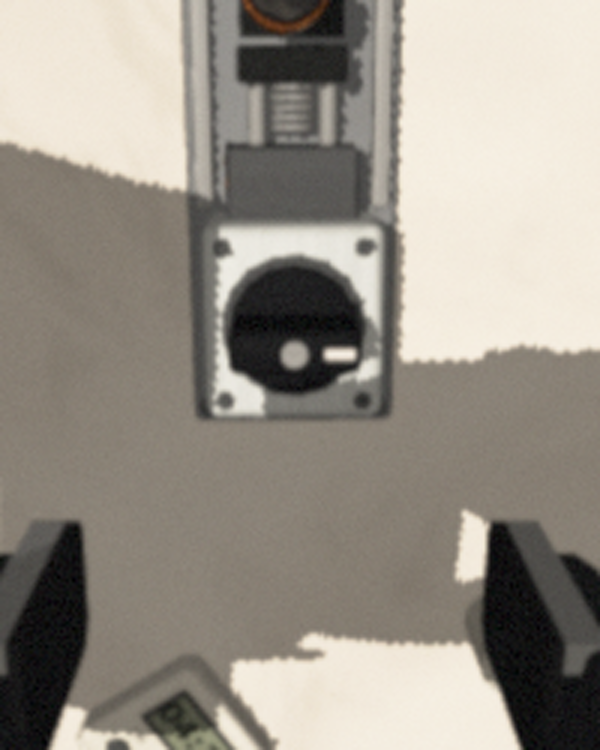

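```bash
python3 - <<'E'
from plan import *
cal=manip.get_calibration("wrist"); cal["extrinsics"]=np.load("cal11.npy")
f=lambda pts,k,ox,oy:[((x+.5)/k-.5+ox,(y+.5)/k-.5+oy) for x,y in pts]
b=onz(cal,f([(294,355),(340,354)],3,220,80),.086); print("bar",b,np.arctan2(*(b[1]-b[0])[[1,0]]))
S=onz(cal,f([(222,247),(365,247),(225,401),(362,401)],3,220,80),.05); print(S.mean(0),np.arctan2(*(S[1]-S[0])[[1,0]]))
k=onz(cal,f([(297,325)],3,220,80),.061); print("skirt",k)
go([b[0][0],b[0][1],0.11],1.227)
E
```

```text
bar [[ 0.51870658 -0.11069579  0.086     ]
 [ 0.53160622 -0.11498738  0.086     ]] -0.3211723846745836
[ 0.51880297 -0.11073142  0.05      ] -0.34389751859288265
skirt [[ 0.52077888 -0.10828327  0.061     ]]
t 11.18 tcp [ 0.519  -0.1062  0.2019] down [-0.  0. -1.] jawyaw -0.344 units [0.15 3.06 0.04] twist 8.997222791564962 q [-0.41  0.41  1.68  0.    1.05 -0.07] gap 0.725 F [ 0.3  0.1 -0.3]
```

Call:
apply_moves:
  motion:
    - [62, 0.15, 0, 0.04, -1]
    - [62, 0.15, 0, 0.04, -2]
    - [62, 0.15, 0, 0.04, -3]
    - [62, 0.15, 0, 0.04, -4]
    - [62, 0.15, 0, 0.04, -5]
    - [62, 0.15, 0, 0.04, -6]
    - [62, 0.15, 0.5, 0.04, -7]
    - [62, 0.15, 1, 0.04, -8]
    - [62, 0.15, 2, 0.04, -9]
    - [62, 0.15, 3, 0.04, -9]
    - [62, 0.15, 3, 0.04, -9]
    - [62, 0.15, 3, 0.04, -9]

```text
t: 12.68
tcp_pos: [0.5193, -0.1117, 0.1128]
tool_rot: [0.697, -0.121, 0.122, -0.697]
force: [0.8, -0.7, 0.6]
finger_gap: 0.724
```

```bash
python3 - <<'E'
from plan import *
go([0.5187,-0.1107,0.064],1.227)
cal=manip.get_calibration("wrist"); 
print(proj(cal,[[.5187,-.1107,.086]]))
im=manip.snapshot("wrist")[:,:,::-1]
cv2.imwrite("pics/w12.png",im)
E
```

```text
t 12.68 tcp [ 0.5193 -0.1117  0.1128] down [ 0.001 -0.    -1.   ] jawyaw 1.226 units [-0.03  1.63  0.02] twist -0.0066950331326838045 q [-0.42  0.54  1.76  0.    0.84 -1.65] gap 0.724 F [ 0.8 -0.7  0.6]
[[315.85305583 230.60119359]]
```

View pics/w12.png

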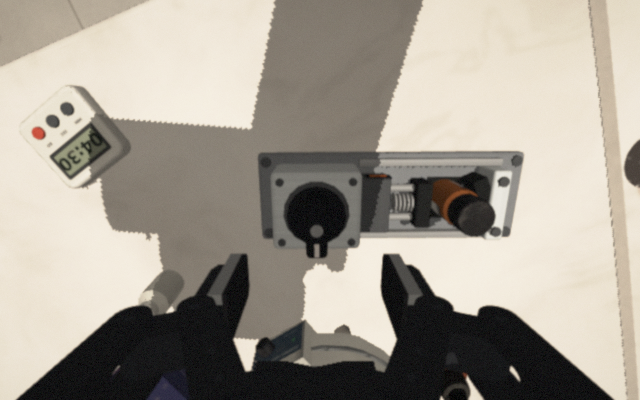

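Call:
apply_moves:
  motion:
    - [45, -0.02, 0.7, 0.01, 0]
    - [45, -0.02, 1.2, 0.01, 0]
    - [45, -0.02, 1.6, 0.01, 0]
    - [45, -0.02, 1.6, 0.01, 0]
    - [30, -0.02, 1.6, 0.01, 0]
    - [10, -0.02, 1.6, 0.01, 0]
    - [5, -0.02, 1.6, 0.01, 0]
    - [5, -0.02, 1.6, 0.01, 0]
    - [5, -0.02, 1.6, 0.01, 0]
    - [5, -0.02, 1.6, 0.01, 0]
  squeeze: 50

```text
t: 13.98
tcp_pos: [0.5188, -0.1107, 0.0648]
tool_rot: [-0.696, 0.121, -0.123, 0.697]
force: [1.0, 5.3, 2.7]
finger_gap: 0.103
```

```bash
python3 - <<'E'
from plan import *
go([0.5187,-0.1107,0.064],1.227); print(manip.sense()["ft_torque"])
im=manip.snapshot("wrist")[:,:,::-1]
cv2.imwrite("pics/w13.png",im)
E
```

```text
t 13.97 tcp [ 0.5188 -0.1107  0.0648] down [ 0.002  0.001 -1.   ] jawyaw 1.224 units [-0.    0.03 -0.  ] twist -0.01596576506581778 q [-0.42  0.62  1.79  0.    0.72 -1.65] gap 0.103 F [1.  5.3 2.7]
[ 0.81392964 -0.38998755  0.02431335]
```

View pics/w13.png

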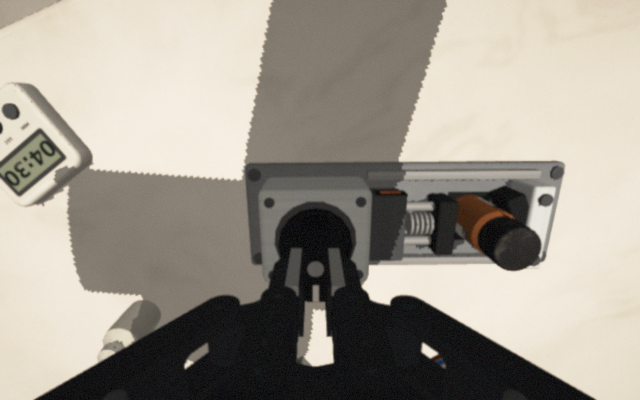

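Call:
apply_moves:
  motion:
    - [5, 0, 0, 0, 0.6]
    - [5, 0, 0, 0, 1.4]
    - [5, 0, 0, 0, 2.2]
    - [5, 0, 0, 0, 3]
    - [5, 0, 0, 0, 3.8]
    - [5, 0, 0, 0, 4.6]
    - [5, 0, 0, 0, 5.4]
    - [5, 0, 0, 0, 6.2]
    - [5, 0, 0, 0, 7]
    - [5, 0, 0, 0, 7.8]
    - [5, 0, 0, 0, 8]
    - [5, 0, 0, 0, 8]

```text
t: 15.52
tcp_pos: [0.519, -0.1126, 0.0654]
tool_rot: [0.455, -0.54, 0.542, -0.456]
force: [-0.5, -1.2, 5.4]
finger_gap: 0.058
```

```bash
cat > look.py <<'E'
import sys
from plan import *
n=sys.argv[1]
go([0.5187,-0.1107,0.064],1.227); print(manip.sense()["ft_torque"])
cal=manip.get_calibration("wrist"); np.save(f"cal{n}.npy",cal["extrinsics"])
cv2.imwrite(f"pics/w{n}.png",manip.snapshot("wrist")[:,:,::-1])
im=manip.snapshot("scene")[:,:,::-1]; zoom(im,305,155,405,245,6,f"pics/sz{n}.png")
E
python3 look.py 14
```

```text
t 15.53 tcp [ 0.519  -0.1126  0.0654] down [ 0.003 -0.002 -1.   ] jawyaw -0.171 units [-0.06  0.05 -0.02] twist -8.010066262648248 q [-0.42  0.62  1.79 -0.    0.72 -0.25] gap 0.058 F [-0.5 -1.2  5.4]
[-0.09532239  0.12326441  0.06700473]
```

View pics/w14.png

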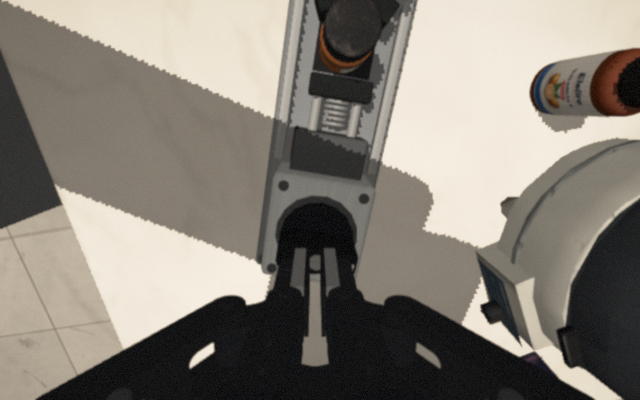

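View pics/sz14.png

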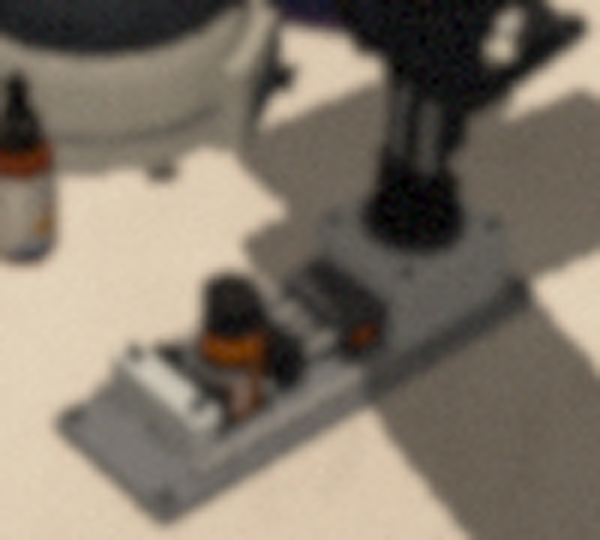

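```bash
python3 - <<'E'
from h import *
a=cv2.imread("pics/w13.png")[180:380,225:405]; b=cv2.imread("pics/w14.png")[180:380,225:405]
cv2.imwrite("pics/cmp.png",cv2.resize(np.hstack([a,b]),None,fx=2.2,fy=2.2,interpolation=cv2.INTER_CUBIC))
E
```

```text
(no output)
```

View pics/cmp.png

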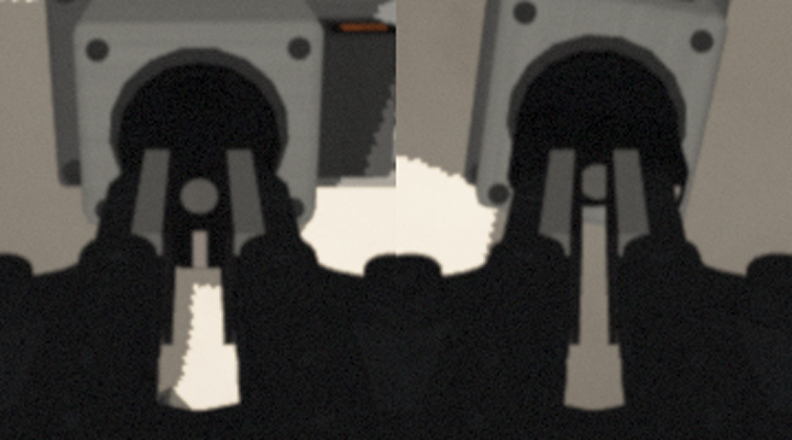

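```bash
python3 - <<'E'
from plan import *
cal=manip.get_calibration("wrist"); s=manip.sense(); cur=np.array(cal["extrinsics"])
for n in ["11","14"]:
    c=dict(cal); c["extrinsics"]=np.load(f"cal{n}.npy")
    print(n,proj(c,[[.5187,-.1107,.086],[.5187,-.1107,.061],[.5187,-.1107,.11]]).round(1).tolist())
print("tcp",proj(cal,[s["tcp_pos"]]))
b=cv2.imread("pics/w14.png"); zoom(b,250,180,380,310,6,"pics/wz14.png")
# w14 ray vs w12-ish ray triangulation of dot using top view too
def tri(obs):
    A=np.zeros((3,3));v=np.zeros(3)
    for o,d in obs:
        d=d/np.linalg.norm(d);M=np.eye(3)-np.outer(d,d);A+=M;v+=M@o
    return np.linalg.solve(A,v)
c11=dict(cal);c11["extrinsics"]=np.load("cal11.npy")
o1,d1=ray(c11,[(220+294/3,80+355/3)]);o2,d2=ray(cal,[(315.5,264.5)])
print("dot tri",tri([(o1,d1[0]),(o2,d2[0])]))
E
```

```text
11 [[317.7, 198.0], [317.5, 191.0], [317.9, 205.9]]
14 [[315.9, 262.4], [315.6, 241.8], [316.2, 289.2]]
tcp [[316.76328835 248.0951737 ]]
dot tri [ 0.51883474 -0.11038772  0.08865315]
```

View pics/wz14.png

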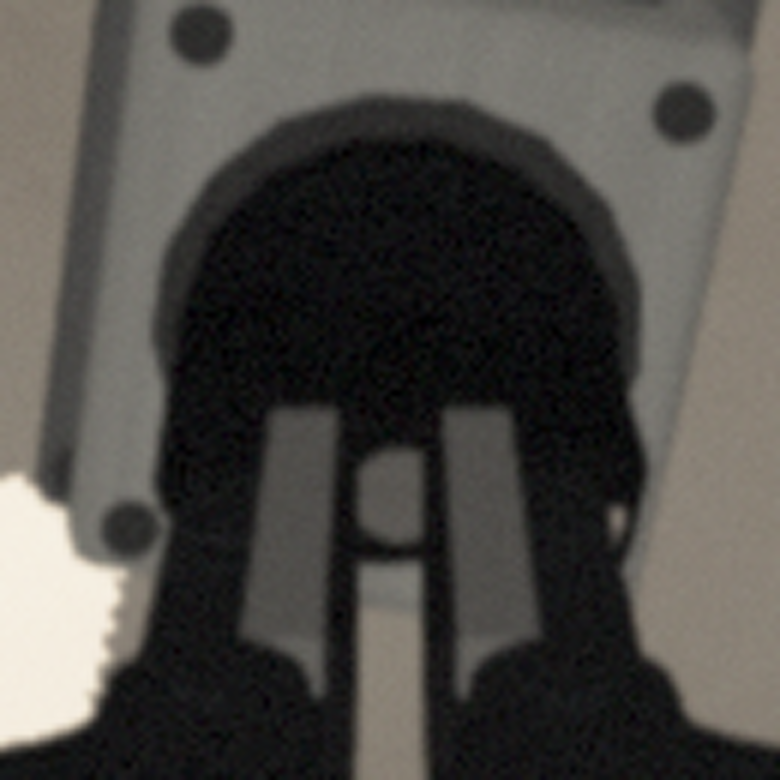

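```bash
python3 - <<'E'
from plan import *
c=manip.get_calibration("scene"); s=manip.sense(); p=s["tcp_pos"]
for z in [.05,.061,.0654,.075,.086,.1]: print(z,((proj(c,[[p[0],p[1],z]])[0]-[305,155]+.5)*6-.5).round(0))
im=cv2.imread("pics/sz14.png")[60:270,300:520]; g=np.clip(im.astype(float)*2.5,0,255).astype(np.uint8)
cv2.imwrite("pics/sz14b.png",cv2.resize(g,None,fx=3.4,fy=2.8))
E
```

```text
0.05 [417. 222.]
0.061 [419. 203.]
0.0654 [420. 195.]
0.075 [421. 178.]
0.086 [424. 158.]
0.1 [426. 132.]
```

View pics/sz14b.png

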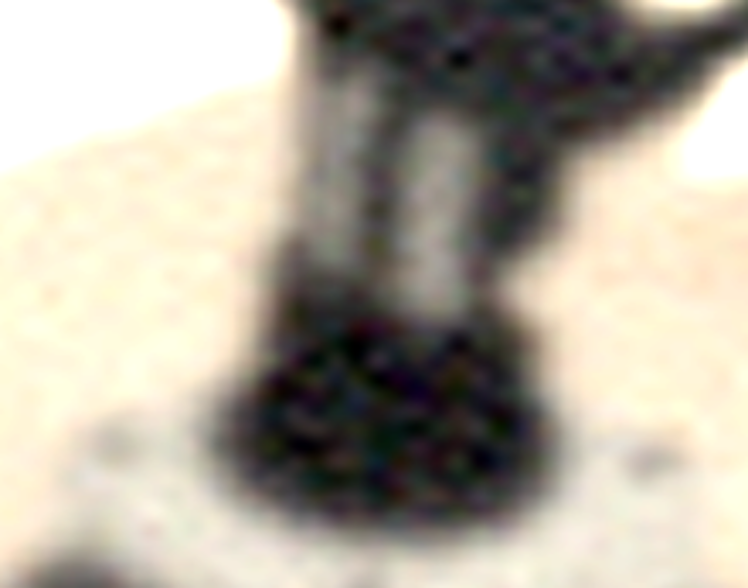

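The fingers slipped. The bar is still along the vice x in this view, and the tab and pad have not moved. In the scene view the fingertips appear at about z = 0.085, the bar's top, so the pads only caught its edge. I'll open, turn back and grip lower, watching the force.

Call:
apply_moves:
  motion:
    - [40, 0, -0.1, 0, 0]
    - [40, 0, -0.3, 0, 0]
    - [40, 0.04, -0.3, 0.05, -1]
    - [40, 0.04, -0.3, 0.05, -2]
    - [40, 0.04, -0.3, 0.05, -3]
    - [40, 0.04, -0.3, 0.05, -4]
    - [40, 0.04, -0.3, 0.05, -5]
    - [40, 0.04, -0.3, 0.05, -6]
    - [40, 0.04, -0.3, 0.05, -7]
    - [40, 0.04, -0.3, 0.05, -8]
    - [40, 0.04, -0.3, 0.05, -8]
    - [40, 0.04, -0.3, 0.05, -8]

```text
t: 17.12
tcp_pos: [0.5193, -0.113, 0.0732]
tool_rot: [0.696, -0.123, 0.123, -0.696]
force: [0.2, -0.2, 0.5]
finger_gap: 0.466
```

```bash
python3 look.py 15; python3 - <<'E'
from plan import *
for z in [.06,.055,.05]: go([0.5187,-0.1107,z],1.227)
cal=manip.get_calibration("wrist"); p=manip.sense()["tcp_pos"]; print(proj(cal,[p,[.5187,-.1107,.0875]]))
im=cv2.imread("pics/w15.png"); zoom(im,200,150,430,350,3.4,"pics/wz15.png")
E
```

```text
t 17.12 tcp [ 0.5193 -0.113   0.0732] down [-0. -0. -1.] jawyaw 1.222 units [-0.04  0.31  0.06] twist -0.026142474734187092 q [-0.42  0.61  1.78 -0.    0.75 -1.65] gap 0.466 F [ 0.2 -0.2  0.5]
[ 0.01277396 -0.00836438 -0.02660516]
t 17.23 tcp [ 0.5193 -0.1129  0.0732] down [-0. -0. -1.] jawyaw 1.223 units [-0.04  0.44  0.06] twist -0.02076830707837261 q [-0.42  0.61  1.78 -0.    0.75 -1.65] gap 0.467 F [ 0.2 -0.3 -0. ]
t 17.23 tcp [ 0.5193 -0.1129  0.0732] down [-0. -0. -1.] jawyaw 1.223 units [-0.04  0.61  0.06] twist -0.02076830707837261 q [-0.42  0.61  1.78 -0.    0.75 -1.65] gap 0.467 F [ 0.2 -0.3 -0. ]
t 17.23 tcp [ 0.5193 -0.1129  0.0732] down [-0. -0. -1.] jawyaw 1.223 units [-0.04  0.77  0.06] twist -0.02076830707837261 q [-0.42  0.61  1.78 -0.    0.75 -1.65] gap 0.467 F [ 0.2 -0.3 -0. ]
[[314.69881451 249.98916472]
 [318.51071172 259.66477577]]
```

View pics/wz15.png

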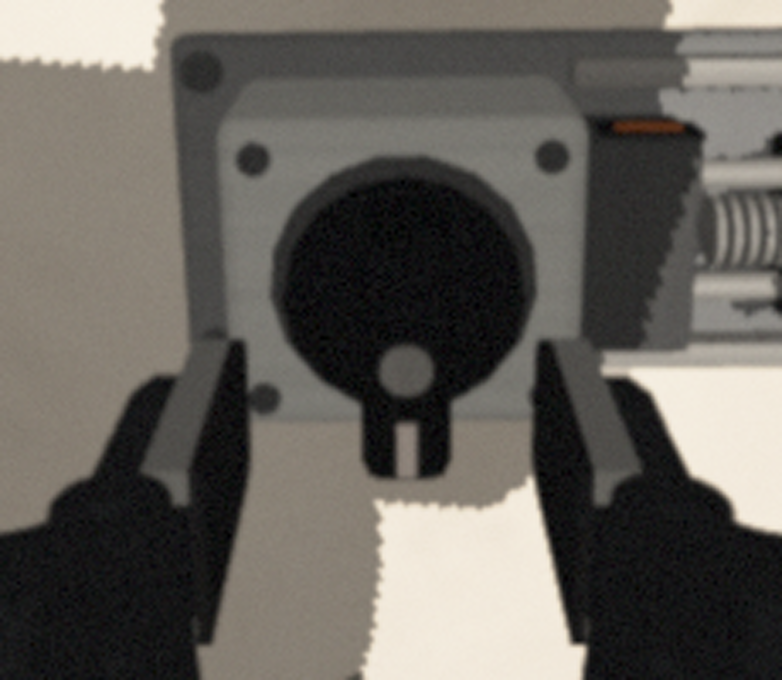

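View pics/sz15.png

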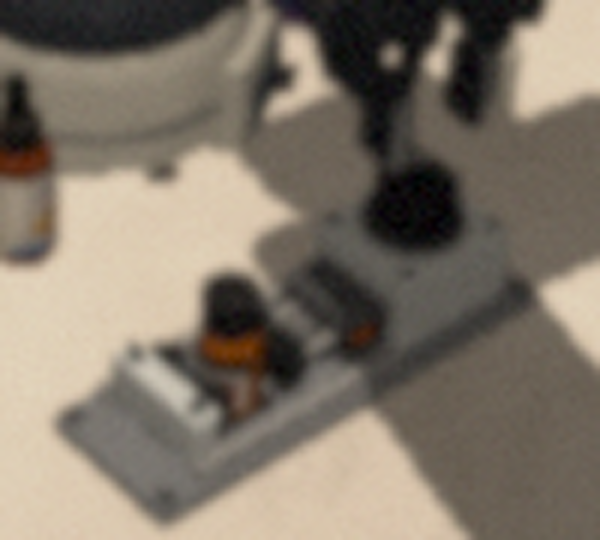

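Call:
apply_moves:
  motion:
    - [28, -0.04, 0, 0.06, 0]
    - [28, -0.04, 0, 0.06, 0]
    - [28, -0.04, 0.2, 0.06, 0]
    - [28, -0.04, 0.4, 0.06, 0]
    - [28, -0.04, 0.5, 0.06, 0]
    - [28, -0.04, 0.5, 0.06, 0]

```text
t: 17.98
tcp_pos: [0.5185, -0.1107, 0.0576]
tool_rot: [-0.696, 0.122, -0.121, 0.697]
force: [-1.0, -0.3, -0.9]
finger_gap: 0.325
```

Call:
apply_moves:
  motion:
    - [28, 0, 0.1, 0, 0]
    - [28, 0, 0.1, 0, 0]

```text
t: 18.23
tcp_pos: [0.5187, -0.1108, 0.055]
tool_rot: [-0.697, 0.122, -0.122, 0.697]
force: [-1.0, -0.8, 0.1]
finger_gap: 0.328
```

```bash
python3 look.py 16;python3 - <<'E'
from h import *
im=cv2.imread("pics/w16.png"); zoom(im,200,150,430,350,3.4,"pics/wz16.png")
E
```

```text
t 18.23 tcp [ 0.5187 -0.1108  0.055 ] down [-0.  0. -1.] jawyaw 1.225 units [-0.  -0.3  0. ] twist -0.012648933524995593 q [-0.42  0.64  1.8  -0.    0.7  -1.65] gap 0.328 F [-1.  -0.8  0.1]
[-0.01856428  0.02280262 -0.02880803]
```

View pics/wz16.png

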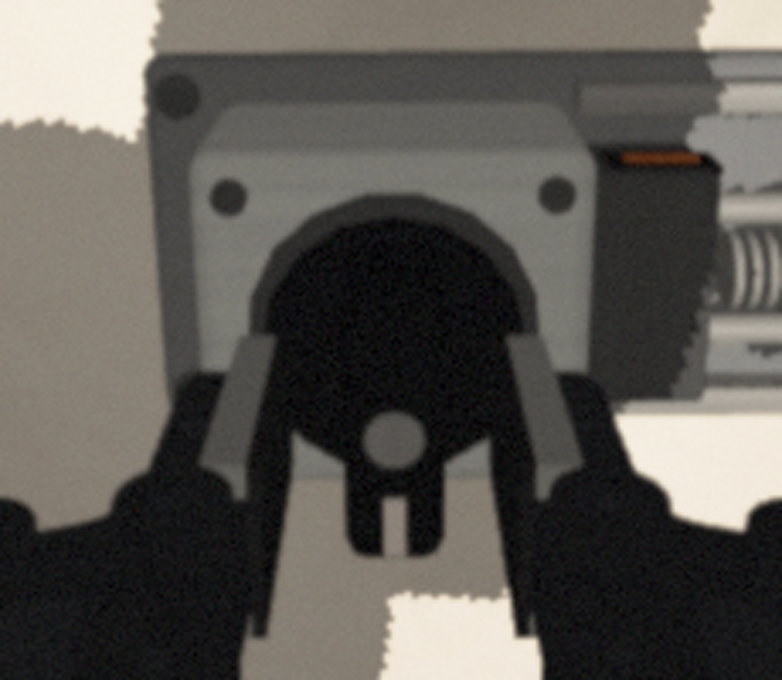

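View pics/sz16.png

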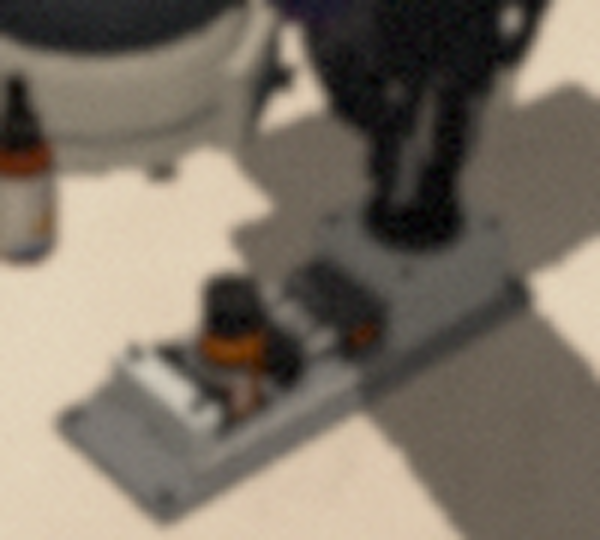

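Call:
apply_moves:
  motion:
    - [28, 0, 0.15, 0, 0]
    - [20, 0, 0.15, 0, 0]
    - [10, 0, 0.15, 0, 0]
    - [5, 0, 0.15, 0, 0]
    - [5, 0, 0.15, 0, 0]
    - [5, 0, 0.15, 0, 0]
    - [5, 0, 0.15, 0, 0]
  squeeze: 50

```text
t: 19.2
tcp_pos: [0.5187, -0.1105, 0.0506]
tool_rot: [-0.696, 0.122, -0.122, 0.697]
force: [1.8, 3.8, 0.0]
finger_gap: 0.144
```

```bash
python3 look.py 17;python3 - <<'E'
from h import *
im=cv2.imread("pics/w17.png"); zoom(im,200,150,430,350,3.4,"pics/wz17.png")
E
```

```text
t 19.2 tcp [ 0.5187 -0.1105  0.0506] down [-0.  0. -1.] jawyaw 1.225 units [ 0.   -0.45 -0.01] twist -0.012966220828662962 q [-0.42  0.65  1.8   0.    0.69 -1.65] gap 0.144 F [1.8 3.8 0. ]
[ 0.62396332 -0.13613565  0.15520901]
```

View pics/wz17.png

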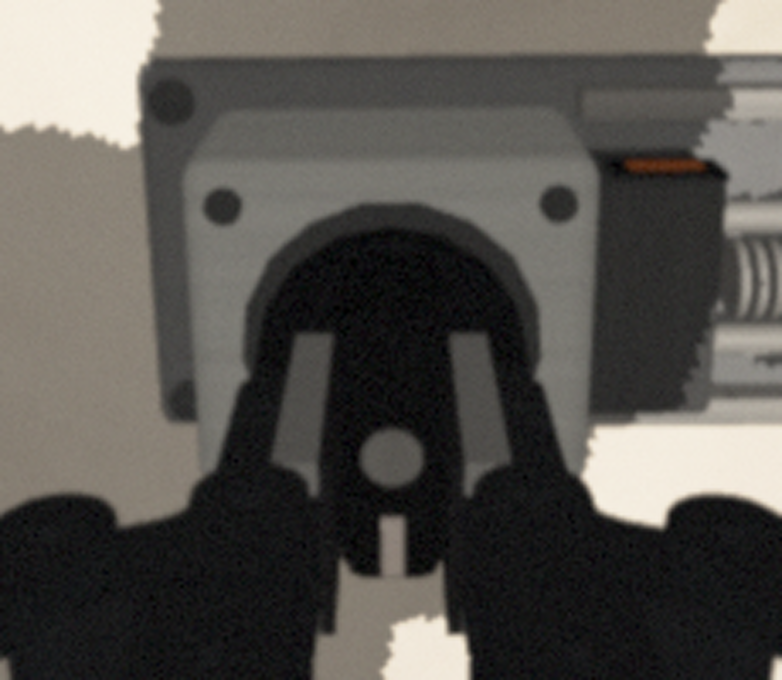

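The grip is now deep: a gap of 12.3 mm is consistent with the 14 mm bar, and the earlier 8.8 mm was only on its edge. I'll test with a small turn.

Call:
apply_moves:
  motion:
    - [5, 0, 0, 0, 0.6]
    - [5, 0, 0, 0, 1.3]
    - [5, 0, 0, 0, 2]
    - [5, 0, 0, 0, 2.7]
    - [5, 0, 0, 0, 3.4]
    - [5, 0, 0, 0, 4]
    - [5, 0, 0, 0, 4]
  squeeze: 60

```text
t: 20.18
tcp_pos: [0.5193, -0.1097, 0.0506]
tool_rot: [-0.612, 0.353, -0.354, 0.613]
force: [2.2, 6.5, 0.4]
finger_gap: 0.141
```

```bash
python3 look.py 18
```

```text
t 20.18 tcp [ 0.5193 -0.1097  0.0506] down [ 0.001  0.002 -1.   ] jawyaw 0.524 units [ 0.02 -0.45 -0.03] twist -4.028527457614912 q [-0.42  0.65  1.8   0.    0.69 -0.95] gap 0.141 F [2.2 6.5 0.4]
[ 1.18431299 -0.41255869 -0.18644607]
```

View pics/w18.png

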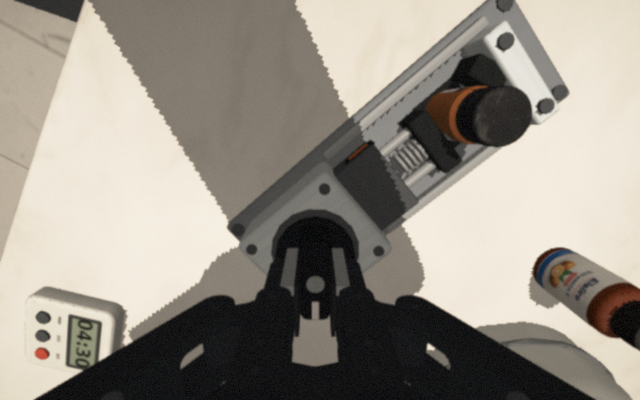

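View pics/sz18.png

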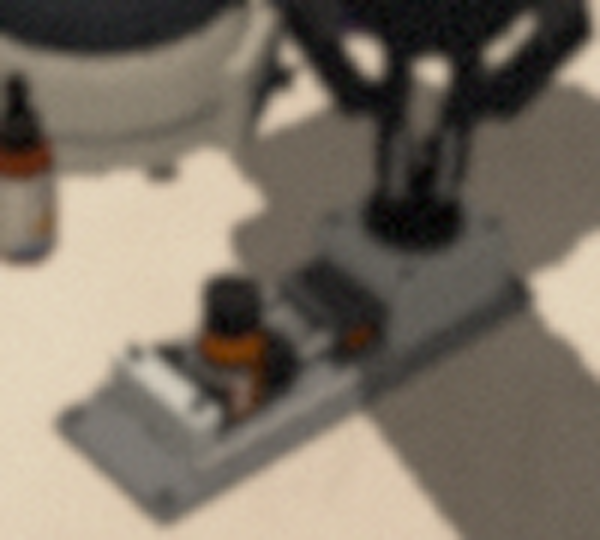

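The knob now follows the fingers: the pointer stays between them, and the tab has shifted toward the far jaw. I'll continue to about 2.1 rad in total.

Call:
apply_moves:
  motion:
    - [5, 0, 0, 0, 0.7]
    - [5, 0, 0, 0, 1.4]
    - [5, 0, 0, 0, 2.1]
    - [5, 0, 0, 0, 2.8]
    - [5, 0, 0, 0, 3.5]
    - [5, 0, 0, 0, 4.2]
    - [5, 0, 0, 0, 4.9]
    - [5, 0, 0, 0, 5.6]
    - [5, 0, 0, 0, 6.3]
    - [5, 0, 0, 0, 7]
    - [5, 0, 0, 0, 7.7]
    - [5, 0, 0, 0, 8]

```text
t: 21.78
tcp_pos: [0.5212, -0.11, 0.0507]
tool_rot: [0.24, -0.664, 0.665, -0.243]
force: [6.4, 7.4, -2.8]
finger_gap: 0.142
```

```bash
python3 look.py 19
```

```text
t 21.77 tcp [ 0.5212 -0.11    0.0507] down [ 0.005  0.001 -1.   ] jawyaw -0.873 units [ 0.08 -0.44 -0.04] twist 5.96845752547806 q [-0.42  0.65  1.8   0.    0.69  0.45] gap 0.142 F [ 6.4  7.4 -2.8]
[ 1.40447329 -0.95761623  0.25271445]
```

View pics/w19.png

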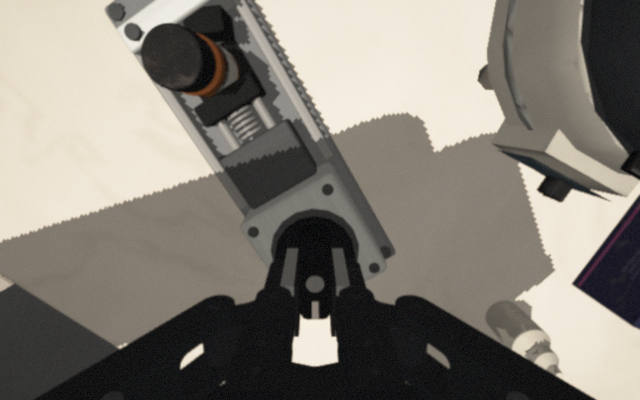

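View pics/sz19.png

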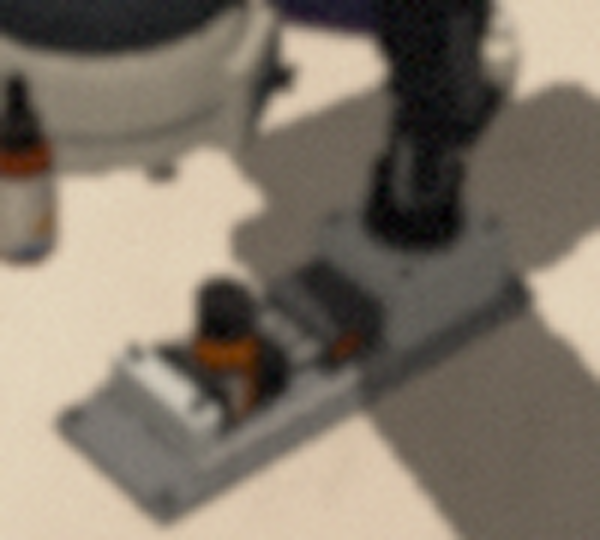

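Call:
apply_moves:
  motion:
    - [5, 0, 0, 0, 0.5]
    - [5, 0, 0, 0, 1]
    - [5, 0, 0, 0, 1.5]
    - [5, 0, 0, 0, 2]
    - [5, 0, 0, 0, 2]

```text
t: 22.5
tcp_pos: [0.5215, -0.1105, 0.0507]
tool_rot: [0.121, -0.696, 0.697, -0.125]
force: [5.7, 6.4, -1.7]
finger_gap: 0.143
```

```bash
cat > tabz.py <<'E'
import sys
from plan import *
n=sys.argv[1]
go([0.5187,-0.1107,0.064],1.227); print(manip.sense()["ft_torque"])
w=manip.snapshot("wrist")[:,:,::-1]; cv2.imwrite(f"pics/w{n}.png",w)
im=manip.snapshot("scene")[:,:,::-1]; cv2.imwrite(f"pics/s{n}.png",im)
a=cv2.resize(im[195:235,330:380],(500,400),interpolation=cv2.INTER_CUBIC)
b=cv2.resize(w[0:300,100:400],(300,300))
o=np.zeros((400,800,3),np.uint8); o[:,:500]=a; o[:300,500:]=b
cv2.imwrite(f"pics/t{n}.png",o)
E
python3 tabz.py 20
```

```text
t 22.5 tcp [ 0.5215 -0.1105  0.0507] down [ 0.005  0.    -1.   ] jawyaw -1.221 units [ 0.09 -0.44 -0.02] twist 3.972427256960576 q [-0.42  0.65  1.8   0.    0.69  0.8 ] gap 0.143 F [ 5.7  6.4 -1.7]
[ 1.20912267 -0.90673856 -0.04823069]
```

View pics/t20.png

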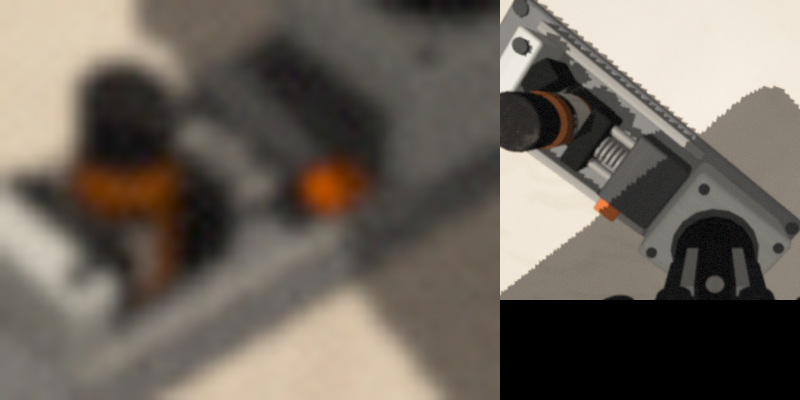

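```bash
python3 - <<'E'
from h import *
im=cv2.imread("pics/w20.png"); zoom(im,100,80,300,250,4,"pics/wz20.png")
E
```

```text
(no output)
```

View pics/wz20.png

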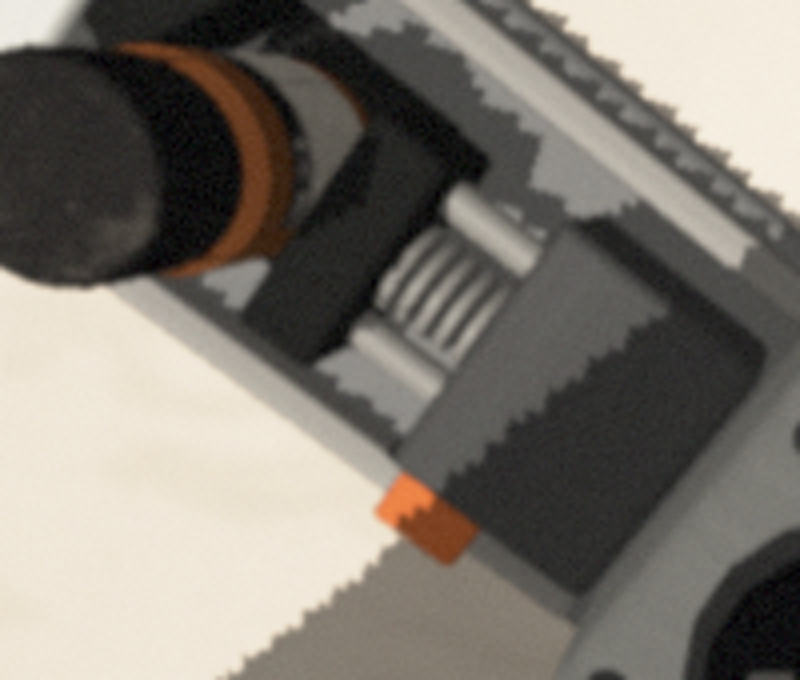

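The tab has popped: the orange block stands out of the carriage side, about 14 mm wide and 8–10 mm out, and the pad is pressed on the vial. I'll stop turning, let go and retreat upward.

Call:
apply_moves:
  motion:
    - [15, 0, 0, 0, 0]
    - [25, 0, 0, 0, 0]
    - [35, 0, 0, 0, 0]
    - [35, 0, 0, 0, 0]
    - [40, 0, -0.3, 0, 0]
    - [40, 0, -0.8, 0, 0]
    - [40, 0, -2, 0, 0]
    - [40, 0, -4, 0, 0]
    - [40, 0, -6, 0, 0]
    - [40, 0, -6, 0, 0]
    - [40, 0, -6, 0, 0]

```text
t: 23.98
tcp_pos: [0.5183, -0.1106, 0.2313]
tool_rot: [0.124, -0.696, 0.696, -0.124]
force: [0.2, -1.1, -0.6]
finger_gap: 0.468
```

```bash
python3 tabz.py 21; python3 - <<'E'
from h import *
im=manip.snapshot("top")[:,:,::-1]; cv2.imwrite("pics/top21.png",im)
E
```

```text
t 23.98 tcp [ 0.5183 -0.1106  0.2313] down [ 0.001 -0.    -1.   ] jawyaw -1.219 units [-0.01  5.58  0.01] twist 3.988067566817572 q [-0.42  0.37  1.65 -0.    1.12  0.8 ] gap 0.468 F [ 0.2 -1.1 -0.6]
[0.05533899 0.01688007 0.04230997]
```

View pics/t21.png

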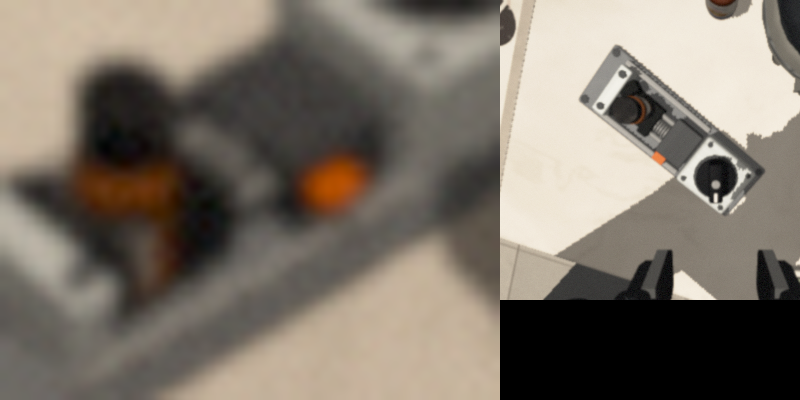

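View pics/w21.png

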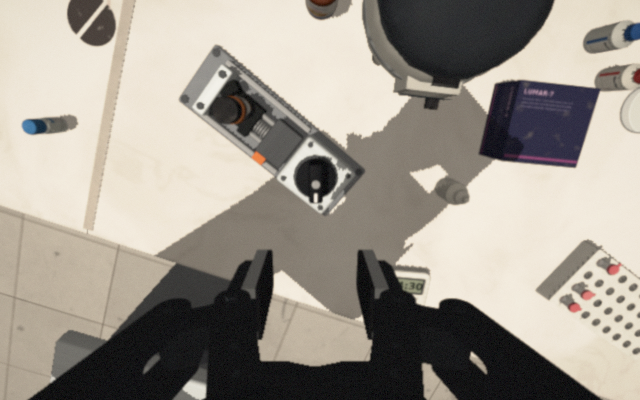

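View pics/top21.png

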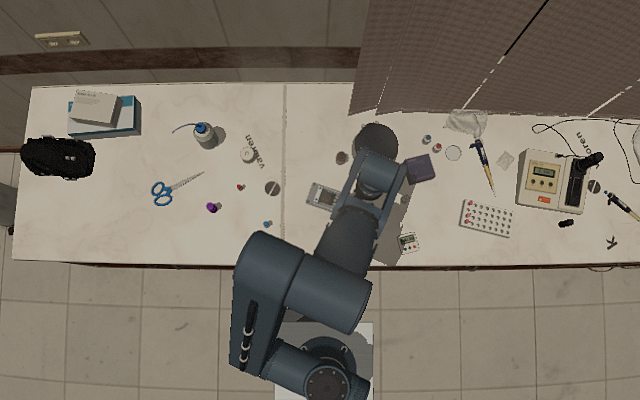

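```bash
python3 - <<'E'
from plan import *
im=cv2.imread("pics/w21.png"); zoom(im,170,35,370,225,4,"pics/wz21.png")
cal=manip.get_calibration("wrist")
y=np.array([.339,.941]);x=np.array([.941,-.339]);c=np.array([.5187,-.1107])+.062*y
m=cv2.inRange(im,(0,60,170),(80,150,255)); m[:,:245]=0;m[:,275:]=0; m[:140]=0;m[175:]=0
pts=np.argwhere(m)[:,::-1]; q=(onz(cal,pts,.03)[:,:2]-c)@np.c_[x,y]; print(len(pts),q.min(0),q.max(0))
for n,z,p in [("cap",.072,(238,108))]: print(n,(onz(cal,[p],z)[:,:2]-c)@np.c_[x,y]-[0,.045])
print(manip.sense()["qd"].round(3),manip.sense()["t"])
E
```

```text
81 [-0.03243864 -0.00844329] [-0.02459642  0.004605  ]
cap [[ 0.00590837 -0.0054089 ]]
[-0.001  0.009 -0.004 -0.001 -0.001 -0.001] 24.125
```

View pics/wz21.png

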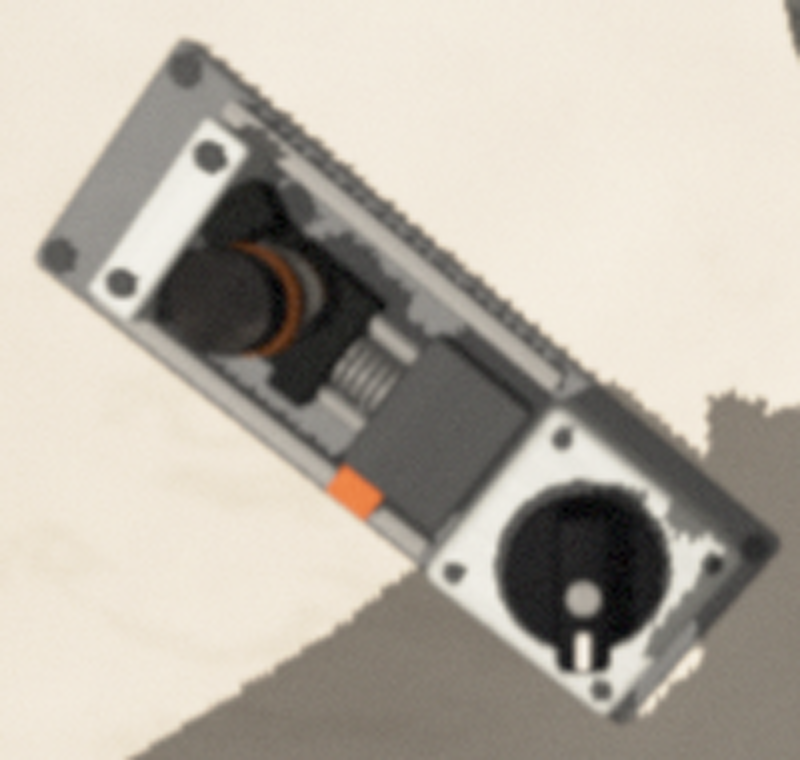

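```bash
python3 - <<'E'
from plan import *
cal=manip.get_calibration("wrist")
y=np.array([.339,.941]);x=np.array([.941,-.339]);c=np.array([.5187,-.1107])+.062*y
a=(onz(cal,[(170+220/4,35+301/4)],.072)[:,:2]-c)@np.c_[x,y]-[0,.045]
cs=manip.get_calibration("scene"); w=c+(.045+a[0,1])*y+a[0,0]*x
print("cap in seat",a,"scene proj top/bottom",proj(cs,[[*w,.072],[*w,.010]]))
im=cv2.imread("pics/s21.png"); zoom(im,320,185,370,235,10,"pics/sv21.png")
E
```

```text
cap in seat [[-0.00363508  0.00282663]] scene proj top/bottom [[342.95500295 203.87072027]
 [342.24742282 221.89062534]]
```

View pics/sv21.png

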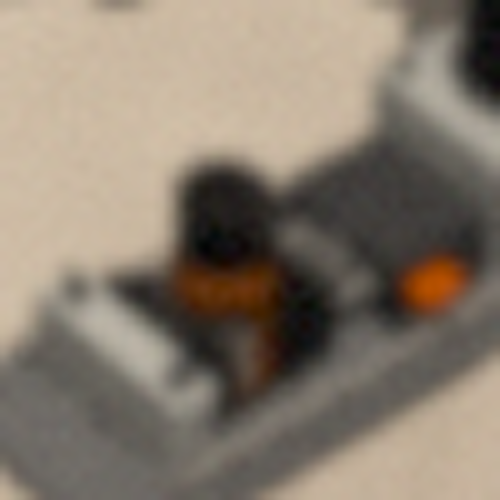

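```bash
python3 -c "
from station import manip
print(manip.sign_off())"
```

```text
the job is handed in; nothing more can be done
None
```

The amber vial is clamped upright in the vice with the orange tab out, and I've handed the job in at about 24 s (no verdict reported).

- **Placing:** I gripped the vial by its cap and stood it between the jaws.
- **First try at the knob failed:** the fingertips sit about 20 mm higher than the reported tool point, judged from the pictures. The pads only caught the bar's top edge and slipped off. The knob, pad and tab did not move.
- **Second try worked:** I gripped about 14 mm lower and turned clockwise about 2.45 rad in total, in one grasp. The tab popped in the last 0.35 rad, so I stopped, let go and moved straight up.

**Last checks**
- **Vial:** the cap measured about -4 mm across and +3 mm along the jaws from the seat, within the limits. It looked upright in the scene view. I didn't measure its tilt.
- **Tab:** it measured about 8 mm out in the picture, with a rough measurement that only just reaches the 8 mm needed. It snaps out to 10 mm and looked fully out.
- **Clamping force:** it can't be measured directly. From the knob turn I estimate 15 to 19 N, against the 11 N needed and the 22 N limit.
- **Surroundings:** the bystanders looked unmoved in the last top and wrist views. The gripper was clear of everything, with the fingertips more than 0.2 m up.

**Checks that disagreed:** the camera estimates of the vice's position differed by up to about 6 mm, so I used the close wrist views. One early reading of the final vial position was wrong because I picked the wrong pixel, and I measured it again.

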